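# Lock away the repaired power modules

### The arm

A 7-joint arm with a two-finger parallel gripper is mounted at the origin on the work surface. World frame = base frame: x ahead of the robot, y to its left, z up, the work surface at z = 0. Lengths are in m, angles in rad, forces in N, time in s.
With the tool pointing down it reaches from about 0.4 to 0.875 m from the base axis. Payload 19.3 kg.
Tool frame: the origin (TCP) lies midway between the tips of the shut fingers; the grasp point (between the pads) lies 19 mm behind it; x points along the fingers, y is the direction in which the jaws open and shut, and the axes are right-handed (so a half turn about x gives the same grasp; the last joint's range is limited). The gripper opens to 85 mm and grips with 20 to 120 N. Pads are 22 mm wide; open, the fingers measure 114 mm over their backs; the gripper's body (76 mm by 85 mm) begins 54 mm behind the grasp point. The pads swing forward as they close: fully open they stand 13 mm farther back than shut.
Start: joints at [1.22, 0.521, -0.036, 1.599, 0.021, 1.021, -0.113], TCP at [0.173, -0.601, 0.231] pointing down, gripper open.
Joint ranges: [-2.91, 2.91], [-0.3, 2.13], [-1.5, 1.42], [0.17, 2.43], [-1.26, 4.41], [0.16, 1.93], [-2.52, 2.52]. Speed limits (rad/s): [1.89, 1.89, 2.39, 2.39, 3.01, 3.01, 3.01].

### API

Orientations are given as [roll, pitch, yaw] about the fixed x, y, z axes, in that order (R = Rz(yaw) Ry(pitch) Rx(roll)).
In Python, from workcell import bot gives the robot as it stands. The module is installed in compiled form; this text tells all that it offers.
- The arm moves only by the tool servo_tool, never from a script. Its argument "targets" is a list of rows, each an object of numbers: "x", "y", "z": the shift along the tool's x, y, z as a fraction of full scale; "wx", "wy", "wz": the turn, a rotation vector about the tool's x, y, z as a fraction of full scale. A call has 1 to 12 rows; each row is the pose to reach, as a shift and turn from the pose measured when the call began, along the tool's axes at that moment, turning the shorter way round; what a row does not reach only later rows make up. Full scale, the value 1, is 40 cm for a shift and 360 degrees for a turn. A row lasts 1/8 s, in which the tool goes at most 62.5 mm and 10.7 degrees, less where a joint would pass 70% of its speed; a pose out of reach is approached as far as the arm can. A call with a number of a shift or a turn outside -1 to 1 is refused whole. A call with a gripper value outside its range is refused whole. "grip" is the gripper command: -1 is shut, 1 is fully open, values between are in proportion, set as the call begins (left out, the last holds). The fingers move at their own pace and stop on an object; "squeeze" is the grip in N (left out, the last holds). Time passes only in rows, so rows that repeat a pose let the fingers close. It gives the time, the measured TCP pose, the force and the opening at its end, in the units of the state.
- bot.observe(): the state, without advancing time (a new reading comes with each control period).
- bot.grab_frame(name): name is "side" or "top"; returns (picture, depth): 420x560x3 uint8, red, green, blue; 420x560 float32, m along the optical axis (not along the pixel's ray), 0 where there is no reading.
- bot.get_calibration(name): a dict with "intrinsics" (3x3 intrinsics, pixels), "R" (3x3) and "t" (3): a world point X has camera coordinates R X + t. Camera axes: x right, y down, z forward; pixel columns grow to the right and rows downward; lengths in m; the calibration is good to about 2 mm. A picture is of the moment at which its call begins. get_calibration takes no time and is no camera call.
- bot.job_done(): hands the job in, once; it reports no verdict.
Trained networks look in the newest picture that a camera, given by its name, has taken for a name from the list of things; names that differ only in an ending like _2 or _b are one class to them, and where a whole thing is asked for, a point or a joint stands for the part that bears it (a point fixed in the world has none). Each returns a list of dicts, best first, with "confidence" (0 to 1); they miss things now and then, are a little off and sometimes report something else, mostly with a low value. They report only what shows in the picture. A call takes as long as a camera call. They do not tell look-alikes from the thing itself.
- bot.trace(camera, target): "mask" (420x560 bool, what is visible of it) and "pixel" ([column, row] in pixels, amid what is visible of it).
The state is a dict: "clock": time; "qpos": joint angles; "qd": joint speeds; "joint_efforts": joint torques, N m; "position": TCP position; "tool_rot": TCP orientation; "force": force on the tool from outside, world axes, zero at the start; "moment": the same for the moment, N m; "grip_width": finger opening in m.
Only numpy, scipy, OpenCV 4.12 (cv2) and the standard library are available. Lean on these libraries where they do the work, as an engineer would, in place of code of your own. Each camera call takes 0.05 s, during which the arm holds its last target. There are 200 camera calls.

### The job

Draw the bolt on the cabinet, pull the drawer wide open, and lay every module with a round tag in it, side by side, tags up; lay every module with a cross tag in the black rework tray, also flat and tags up. When all the round-tagged ones are in, push the drawer fully shut and slide the bolt fully home into its keeper. Leave the magnifier, screwdriver and bottle alone.

Things in the scene. Friction and masses are not known exactly. Their poses are not given: they have to be found in the camera images.
- cabinet: fixed low grey steel cabinet on the right, 190 deep (its x) by 320 wide by 75 mm high, turned by up to 0.2 rad; origin on the bench under its front opening; x points into it, away from the robot, y to the left, z up. A white drawer with bar handle and brass bolt. At its right end (its y -0.134 to -0.175 m) a fixed post, level with the drawer front, carries the bolt's keeper.
- drawer (a joint): how far the drawer is pulled out towards the robot (cabinet -x), m: 0 shut, 0.13 fully out; starts shut and bolted. Friction about 3 N, stays where left. Front panel 16 mm thick, its upper edge 74 mm above the bench; side walls 55 mm above the bench. Only 51 mm are free above the drawer floor under the cabinet top, so stacked modules do not go in.
- drawer_handle (a point): middle of the drawer's steel bar handle, which moves with the drawer: a round bar 10 mm thick, 80 mm long along the cabinet's y, 58 mm above the bench, its axis 46 mm in front of the drawer front (41 mm clear gap behind the bar). Axes as the cabinet's.
- drawer_in (a point): centre of the drawer's inner floor, 12 mm above the bench; inside 125 (x) by 250 mm (y), all clear of the cabinet when fully out; moves with the drawer; axes as the cabinet's.
- bolt (a joint): position of the brass barrel bolt that rides on the drawer front, m: 0 fully drawn back (drawer free), 0.036 fully shot to the right (cabinet -y) into the keeper. Friction about 2 N; it stays where it is left. It starts shot. Only with the bolt drawn can the drawer move, and only with the drawer shut can the bolt enter the keeper.
- bolt_knob (a point): centre of the bolt's upright round brass knob (16 mm diameter, 34 mm high, from 84 to 118 mm above the bench, free all round above the 75 mm high cabinet top); moves with bolt and drawer. Its centre stands 13 mm in front of the drawer front. Axes as the cabinet's.
- tray: fixed black open rework tray behind the modules, 110 (its x) by 230 (its y) by 30 mm high, walls 4 mm, turned by up to 0.15 rad.
- tray_in (a point): centre of the tray's inner floor, 4 mm above the bench; inside 102 (x) by 222 mm (y); axes as the tray's.
- loupe: white hand magnifier lying beyond the tray; bystander.
- driver: screwdriver lying left of the modules; bystander.
- flux: small white bottle, 34 mm diameter, 75 mm high, standing left of the tray; bystander.
- good1_mid (a point): loose grey power module, a box 66 (its x) by 40 (its y) by 32 mm high (its z), 0.08 to 0.17 kg, standing on the mat at the left, long side roughly across (along world y) but turned by up to 0.35 rad. The point is its centre, 16 mm above its underside; z up out of its top. PASSED: a round white tag 28 mm wide on its top. There are 2 or 3 passed modules; an absent one reads None.
- good2_mid (a point): loose grey power module, a box 66 (its x) by 40 (its y) by 32 mm high (its z), 0.08 to 0.17 kg, standing on the mat at the left, long side roughly across (along world y) but turned by up to 0.35 rad. The point is its centre, 16 mm above its underside; z up out of its top. PASSED: a round white tag 28 mm wide on its top. There are 2 or 3 passed modules; an absent one reads None.
- good3_mid (a point): loose grey power module, a box 66 (its x) by 40 (its y) by 32 mm high (its z), 0.08 to 0.17 kg, standing on the mat at the left, long side roughly across (along world y) but turned by up to 0.35 rad. The point is its centre, 16 mm above its underside; z up out of its top. PASSED: a round white tag 28 mm wide on its top. There are 2 or 3 passed modules; an absent one reads None.
- bad1_mid (a point): loose grey power module, a box 66 (its x) by 40 (its y) by 32 mm high (its z), 0.08 to 0.17 kg, standing on the mat at the left, long side roughly across (along world y) but turned by up to 0.35 rad. The point is its centre, 16 mm above its underside; z up out of its top. FAILED: a white cross-shaped tag 36 mm wide on its top. There are 2 or 3 failed modules; an absent one reads None.
- bad2_mid (a point): loose grey power module, a box 66 (its x) by 40 (its y) by 32 mm high (its z), 0.08 to 0.17 kg, standing on the mat at the left, long side roughly across (along world y) but turned by up to 0.35 rad. The point is its centre, 16 mm above its underside; z up out of its top. FAILED: a white cross-shaped tag 36 mm wide on its top. There are 2 or 3 failed modules; an absent one reads None.
- bad3_mid (a point): loose grey power module, a box 66 (its x) by 40 (its y) by 32 mm high (its z), 0.08 to 0.17 kg, standing on the mat at the left, long side roughly across (along world y) but turned by up to 0.35 rad. The point is its centre, 16 mm above its underside; z up out of its top. FAILED: a white cross-shaped tag 36 mm wide on its top. There are 2 or 3 failed modules; an absent one reads None.
There are look-alikes about, which are no part of the job. Leave any green or yellow look-alike of the part that bears good2_mid alone. What is shaped like the part that bears bad2_mid but green is not meant.

How it is judged:
By the outcome, as a careful person would: the job done as asked, in the order asked, and still so for the second after the job is handed in, with the robot touching nothing.
Of good1, good2, good3 only 2 to 3 are there at a start; the rules pass over those that are not, and their reading is None.
Of bad1, bad2, bad3 only 2 to 3 are there at a start; the rules pass over those that are not, and their reading is None.
At some moment in a run one of good1, good2, good3, bad1, bad2, bad3 may be knocked a few centimetres aside while the robot is not near it.
Once in a run the grip may slacken for a moment while it holds something.
It also fails if it takes over 210 s, if anything falls off the work surface, if the arm or the gripper's body presses on something with over 40 N, if the wrist force passes 120 N, or if a joint passes its speed limit or range.

## Working session

There is one attempt and no reset: what is moved stays moved. The work goes in short steps, Python scripts to look and compute and a tool call to move; the robot and the scene stay as the last step left them, time stands still between calls to the robot, and variables do not carry over. Pictures are saved under pics/ and viewed, on a budget of 14 in all, crops included, one or two more only if the job needs it, and the job is handed in when it is done.

Besides the shell and the picture viewer there is one more tool, called after "Call:" as name(argument=value, ...) on one line, values as JSON. servo_tool: Moves the arm, as the interface text tells. Shift numbers are shares of 40 cm and turn numbers shares of 360 degrees, none past 1 either way. Its arguments: {"type":"object","properties":{"targets":{"type":"array"},"grip":{"type":"number"},"squeeze":{"type":"number"}},"required":["targets"]}

```bash
mkdir -p pics; python3 - <<'E'
from workcell import bot
import cv2,numpy as np
s=bot.observe(); print({k:np.round(v,3).tolist() for k,v in s.items()})
for n in("top","side"):
    p,d=bot.grab_frame(n); cv2.imwrite(f"pics/{n}0.png",p[:,:,::-1]); np.save(f"{n}_d.npy",d)
    c=bot.get_calibration(n); print(n,{k:np.round(v,3).tolist() for k,v in c.items()})
E
```

```text
{'clock': 0.0, 'qpos': [1.22, 0.522, -0.036, 1.6, 0.021, 1.021, -0.113], 'qd': [-0.0, -0.0, -0.002, -0.0, -0.001, -0.0, -0.001], 'joint_efforts': [-0.001, -92.711, 1.98, -36.993, 0.018, 0.008, -0.0], 'position': [0.173, -0.6, 0.231], 'tool_rot': [-1.501, 1.57, 1.922], 'force': [0.601, 0.17, 0.127], 'moment': [-0.03, 0.038, 0.005], 'grip_width': 0.085}
top {'intrinsics': [[447.396, 0.0, 284.641], [0.0, 447.396, 205.289], [0.0, 0.0, 1.0]], 'R': [[0.009, -1.0, 0.008], [-0.983, -0.011, -0.181], [0.181, -0.006, -0.983]], 't': [0.057, 0.534, 1.092]}
side {'intrinsics': [[481.014, 0.0, 284.544], [0.0, 481.014, 216.76], [0.0, 0.0, 1.0]], 'R': [[-0.787, -0.617, -0.017], [-0.393, 0.521, -0.757], [0.476, -0.589, -0.653]], 't': [0.466, 0.25, 0.904]}
```

View pics/top0.png

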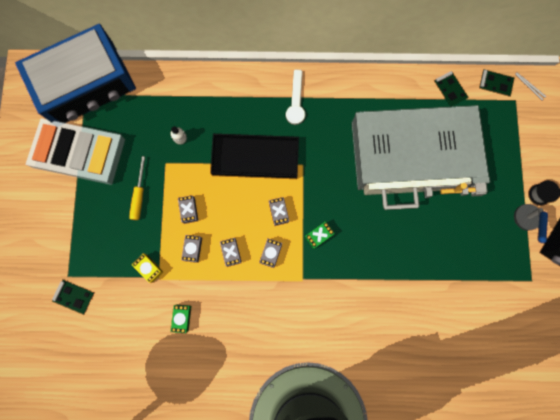

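View pics/side0.png

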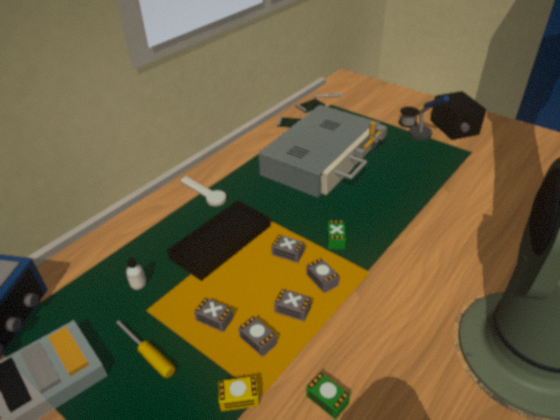

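Top view: cross modules lie at (188,208), (279,211) and (231,252). Round modules lie at (191,248) and (271,253). The look-alikes to avoid are the green cross (320,234), the yellow round (146,267) and the green round (180,319). The cabinet is around (420,150), with its handle at (400,200) and its knob near (463,187). The tray is at (255,156).

```bash
cat > h.py <<'E'
from workcell import bot
import cv2,numpy as np
from scipy.spatial.transform import Rotation as Ro
def world(n,d):
    c=bot.get_calibration(n);K,R,t=map(np.array,(c["intrinsics"],c["R"],c["t"]))
    v,u=np.mgrid[:420,:560]
    P=np.stack([(u-K[0,2])/K[0,0]*d,(v-K[1,2])/K[1,1]*d,d],-1)
    return (P-t)@R
def proj(n,X):
    c=bot.get_calibration(n);K,R,t=map(np.array,(c["intrinsics"],c["R"],c["t"]))
    p=K@(R@np.array(X)+t); return p[:2]/p[2]
def rect(P,zlo,zhi,m):
    """min-area rectangle of world points in height band inside mask"""
    k=m&(P[...,2]>zlo)&(P[...,2]<zhi)
    Q=P[k]; (c,(a,b),ang)=cv2.minAreaRect(Q[:,:2].astype(np.float32))
    if a<b: a,b,ang=b,a,ang+90
    ang=(ang+90)%180-90
    return np.round([c[0],c[1],np.median(Q[:,2]),a,b,np.radians(ang)],4),k.sum()
def modules(p,P):
    """grey blobs at module-top height"""
    hsv=cv2.cvtColor(p,cv2.COLOR_RGB2HSV)
    m=(P[...,2]>.024)&(P[...,2]<.042)&(P[...,0]>.3)&(P[...,0]<.9)&(p.max(-1)>0)
    n,l,st,ce=cv2.connectedComponentsWithStats(m.astype(np.uint8))
    for i in range(1,n):
        if 150<st[i,4]<1200:
            k=l==i; print(np.round(ce[i]),rect(P,.02,.05,k),"sat",np.median(hsv[k][:,1]),"white",(k&(p.min(-1)>190)).sum())
def grab(n="top"):
    p,d=bot.grab_frame(n); return p,world(n,d)
def rel(pos,yaw):
    """row fractions for tool-down pose, jaws' y axis at world yaw; from the current pose"""
    s=bot.observe(); R0=Ro.from_euler("xyz",s["tool_rot"]); 
    sh=R0.inv().apply(np.array(pos)-s["position"])/.4
    best=None
    for a in(yaw,yaw+np.pi):
        y=np.array([np.cos(a),np.sin(a),0]);x=np.array([0,0,-1.])
        R1=Ro.from_matrix(np.stack([x,y,np.cross(x,y)],1))
        w=(R0.inv()*R1).as_rotvec()
        if best is None or np.linalg.norm(w)<np.linalg.norm(best): best=w
    return np.round(sh,4),np.round(best/(2*np.pi),4)
E
python3 - <<'E'
from h import *
p,P=grab(); modules(p,P)
for t in("cabinet","tray","bolt_knob","drawer_handle","good1_mid","bad1_mid"):
    for r in bot.trace("top",t)[:7]:
        m=r["mask"]; Q=P[m]; print(t,round(r["confidence"],2),np.round(r["pixel"]),m.sum(),np.round(np.median(Q,0),3),"z",np.round(np.percentile(Q[:,2],[5,95]),3))
        if t in("cabinet",): print(rect(P,.068,.082,m))
        if t=="tray": print(rect(P,.02,.04,m),rect(P,-.01,.012,m))
        if t in("bolt_knob","drawer_handle"):
            print(rect(P,-.1,.3,m))
print(rect(P,.068,.0785,np.ones((420,560),bool)&(P[...,1]<-.1)&(P[...,1]>-.6)&(P[...,0]>.45)))
k=(P[...,2]>.09)&(P[...,2]<.13)&(P[...,1]<-.1)&(P[...,1]>-.7)&(P[...,0]>.4)&(P[...,0]<.8);print("knob",k.sum(),P[k].mean(0),P[k].min(0),P[k].max(0))
s=bot.observe();R=Ro.from_euler("xyz",s["tool_rot"]).as_matrix();print(np.round(R,2))
E
```

```text
[254. 155.] (array([0.6725, 0.1443, 0.0292, 0.2304, 0.1112, 1.5406]), np.int64(463)) sat 46.0 white 0
[187. 209.] (array([0.5258, 0.3151, 0.0323, 0.0678, 0.041 , 0.1841]), np.int64(410)) sat 20.0 white 75
[278. 211.] (array([0.5233, 0.0791, 0.0324, 0.0665, 0.04  , 0.2523]), np.int64(389)) sat 22.0 white 73
[319. 235.] (array([ 0.4615, -0.0272,  0.0322,  0.0666,  0.0405, -0.9342]), np.int64(407)) sat 159.0 white 59
[191. 248.] (array([ 0.4237,  0.3002,  0.0323,  0.066 ,  0.0407, -0.12  ]), np.int64(425)) sat 19.0 white 99
[230. 252.] (array([0.416 , 0.2005, 0.0325, 0.0665, 0.0408, 0.2569]), np.int64(416)) sat 20.0 white 78
[270. 253.] (array([ 0.4144,  0.0979,  0.0324,  0.0659,  0.0402, -0.3169]), np.int64(414)) sat 21.0 white 100
[146. 268.] (array([0.3732, 0.4103, 0.0325, 0.0676, 0.0406, 0.8027]), np.int64(437)) sat 185.0 white 92
cabinet 0.98 [420. 151.] 11080 [ 0.67  -0.279  0.075] z [0.05  0.079]
(array([ 0.6636, -0.2869,  0.0748,  0.3217,  0.2528, -1.4988]), np.int64(9735))
tray 0.61 [254. 156.] 3701 [0.676 0.144 0.005] z [0.001 0.03 ]
(array([0.6723, 0.1443, 0.0287, 0.2305, 0.1
[... 248 characters left out ...]
lt_knob 0.6 [456. 189.] 120 [ 0.573 -0.363  0.073] z [0.06  0.118]
(array([ 0.5728, -0.3759,  0.0727,  0.0823,  0.0117, -1.565 ]), np.int64(120))
drawer_handle 0.68 [416. 185.] 1613 [ 0.58  -0.271  0.068] z [0.019 0.079]
(array([ 0.5645, -0.2888,  0.0675,  0.2837,  0.0691, -1.5102]), np.int64(1605))
good1_mid 0.76 [266. 253.] 420 [0.414 0.098 0.032] z [0.027 0.036]
bad1_mid 0.97 [230. 252.] 406 [0.415 0.2   0.033] z [0.028 0.036]
(array([ 0.6631, -0.3453,  0.0747,  0.4602,  0.2748,  1.5311]), np.int64(9353))
knob 133 [ 0.53675207 -0.46663696  0.11423124] [ 0.47564402 -0.57021091  0.09068434] [ 0.58166774 -0.36037377  0.12959117]
[[-0.    0.28 -0.96]
 [ 0.   -0.96 -0.28]
 [-1.   -0.    0.  ]]
```

```bash
python3 - <<'E'
from h import *
p,P=grab(); yaw=.072
c,s=np.cos(yaw),np.sin(yaw)
k0=(P[...,1]<-.08)&(P[...,1]>-.55)&(P[...,0]>.45)&(P[...,0]<.82)
x=P[...,0]*c+P[...,1]*s; y=-P[...,0]*s+P[...,1]*c
# back edge fit
k=k0&(P[...,2]>.07)&(P[...,2]<.08)
Q=P[k]; r=x[k]; yy=y[k]
bins=np.arange(yy.min(),yy.max(),.02)
for b in bins:
    m=(yy>=b)&(yy<b+.02)
    if m.sum()>20: print(round(b,3),m.sum(),"x",np.round(r[m].min(),4),np.round(r[m].max(),4))
m=(r>.66)&(r<.72); print("y extent mid",np.percentile(yy[m],[.5,99.5]))
k=k0&(P[...,2]>.084)&(P[...,2]<.125)
ids=np.argwhere(k)
print("high pts",[(u,v,round(x[v,u],3),round(y[v,u],3),round(P[v,u,2],3)) for v,u in ids][::2])
img=cv2.resize(p[165:215,340:500],None,fx=5,fy=5,interpolation=cv2.INTER_CUBIC); cv2.imwrite("pics/cab.png",img[:,:,::-1])
E
```

```text
-0.495 570 x 0.5353 0.7657
-0.475 660 x 0.5336 0.766
-0.455 583 x 0.5584 0.7647
-0.435 581 x 0.5417 0.766
-0.415 600 x 0.5422 0.7642
-0.395 594 x 0.5564 0.7658
-0.375 601 x 0.5574 0.7654
-0.355 600 x 0.536 0.7654
-0.335 594 x 0.5363 0.7664
-0.315 589 x 0.5599 0.7648
-0.295 600 x 0.5598 0.7658
-0.275 588 x 0.5598 0.7643
-0.255 595 x 0.56 0.7651
-0.235 600 x 0.5602 0.7663
-0.215 594 x 0.5599 0.7651
-0.195 569 x 0.5604 0.7666
-0.175 48 x 0.5795 0.7578
y extent mid [-0.49086886 -0.17467004]
high pts [(np.int64(461), np.int64(183), np.float64(0.553), np.float64(-0.405), np.float64(0.115)), (np.int64(463), np.int64(183), np.float64(0.553), np.float64(-0.41), np.float64(0.116)), (np.int64(465), np.int64(183), np.float64(0.552), np.float64(-0.415), np.float64(0.116)), (np.int64(460), np.int64(184), np.float64(0.551), np.float64(-0.404), np.float64(0.113)), (np.int64(462), np.int64(184), np.float64(0.55), np.float64(-0.406), np.float64(0.118)), (np.int64(464), np.int64(184), np.float64(0.549), np.float64(-0.411), np.float64(0.119)), (np.int64(466), np.int64(184), np.float64(0.55), np.float64(
[... 2198 characters left out ...]
 np.int64(190), np.float64(0.541), np.float64(-0.404), np.float64(0.09)), (np.int64(459), np.int64(190), np.float64(0.54), np.float64(-0.407), np.float64(0.094)), (np.int64(461), np.int64(190), np.float64(0.54), np.float64(-0.411), np.float64(0.096)), (np.int64(459), np.int64(191), np.float64(0.538), np.float64(-0.408), np.float64(0.091)), (np.int64(540), np.int64(215), np.float64(0.463), np.float64(-0.582), np.float64(0.119)), (np.int64(539), np.int64(216), np.float64(0.461), np.float64(-0.583), np.float64(0.114)), (np.int64(541), np.int64(216), np.float64(0.46), np.float64(-0.581), np.float64(0.124)), (np.int64(540), np.int64(217), np.float64(0.457), np.float64(-0.579), np.float64(0.124))]
```

View pics/cab.png

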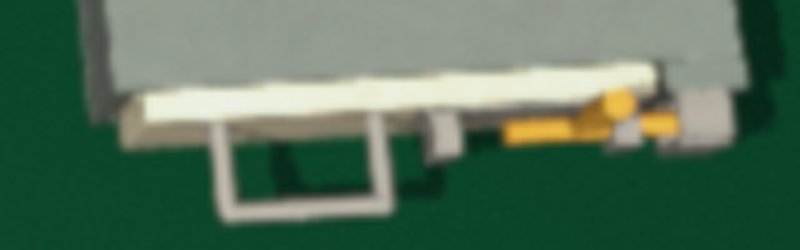

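Knob at crop (618,103), shot, 13 mm in front of the panel as described. The handle bar is at crop (305,212). Next I'll compute the approach to the knob.

```bash
cat >> h.py <<'E'
YAW=.072; O=np.array([.5755,-.333])
def C(x,y):
    c,s=np.cos(YAW),np.sin(YAW); a=O+[x,y]; return np.array([c*a[0]-s*a[1],s*a[0]+c*a[1]])
def toC(X):
    c,s=np.cos(YAW),np.sin(YAW); return np.array([c*X[0]+s*X[1],-s*X[0]+c*X[1]])-O
def ray(n,u,v,z):
    c=bot.get_calibration(n);K,R,t=map(np.array,(c["intrinsics"],c["R"],c["t"]))
    o=-R.T@t; d=R.T@np.linalg.solve(K,[u,v,1]); return o+d*(z-o[2])/d[2]
def rows(*w):
    for x,y,z,yaw in w:
        s,r=rel((x,y,z),yaw); print((round(x,3),round(y,3),z),"shift",s,"turn",r)
E
python3 - <<'E'
from h import *
print("handle",toC(ray("top",340+305/5,165+211/5,.058)), "ends",toC(ray("top",385,206.5,.058)),toC(ray("top",418,206,.058)))
k=C(-.029,-.0755);k2=C(-.029,-.0375);print(k)
yw=YAW+np.pi/2
rows((*k,.2,yw),(*k,.087,yw),(*k2,.087,yw))
E
```

```text
handle [-0.06349914  0.06361431] ends [-0.05922415  0.10391043] [-0.06306851  0.02021623]
[ 0.57447068 -0.36812761]
(np.float64(0.574), np.float64(-0.368), 0.2) shift [ 0.0782 -0.2802 -1.1249] turn [0.0332 0.     0.    ]
(np.float64(0.574), np.float64(-0.368), 0.087) shift [ 0.3607 -0.2802 -1.1249] turn [0.0332 0.     0.    ]
(np.float64(0.572), np.float64(-0.33), 0.087) shift [ 0.3607 -0.3731 -1.1446] turn [0.0332 0.     0.    ]
```

Call:
servo_tool(targets=[{"x": 0.08, "y": -0.25, "z": -0.98, "wx": 0.033}, {"x": 0.08, "y": -0.25, "z": -0.98, "wx": 0.033}, {"x": 0.08, "y": -0.25, "z": -0.98, "wx": 0.033}, {"x": 0.08, "y": -0.25, "z": -0.98, "wx": 0.033}, {"x": 0.08, "y": -0.25, "z": -0.98, "wx": 0.033}, {"x": 0.08, "y": -0.25, "z": -0.98, "wx": 0.033}, {"x": 0.08, "y": -0.25, "z": -0.98, "wx": 0.033}, {"x": 0.08, "y": -0.25, "z": -0.98, "wx": 0.033}, {"x": 0.08, "y": -0.25, "z": -0.98, "wx": 0.033}, {"x": 0.08, "y": -0.25, "z": -0.98, "wx": 0.033}], grip=0, squeeze=30)

```text
$.targets[0]: bad value
```

```bash
python3 - <<'E'
from h import *
k=C(-.029,-.0755);k2=C(-.029,-.0375);print(bot.observe()["position"],bot.observe()["grip_width"])
yw=YAW+np.pi/2
rows((*k,.13,yw),(*k,.087,yw),(*k2,.087,yw))
E
```

```text
[ 0.17316842 -0.60050539  0.23126266] 0.0853711237510826
(np.float64(0.574), np.float64(-0.368), 0.13) shift [ 0.2532 -0.2802 -1.1249] turn [0.0332 0.     0.    ]
(np.float64(0.574), np.float64(-0.368), 0.087) shift [ 0.3607 -0.2802 -1.1249] turn [0.0332 0.     0.    ]
(np.float64(0.572), np.float64(-0.33), 0.087) shift [ 0.3607 -0.3731 -1.1446] turn [0.0332 0.     0.    ]
```

Call:
servo_tool(targets=[{"x": 0.08, "y": -0.25, "z": -0.98, "wx": 0.033, "wy": 0, "wz": 0}, {"x": 0.08, "y": -0.25, "z": -0.98, "wx": 0.033, "wy": 0, "wz": 0}, {"x": 0.08, "y": -0.25, "z": -0.98, "wx": 0.033, "wy": 0, "wz": 0}, {"x": 0.08, "y": -0.25, "z": -0.98, "wx": 0.033, "wy": 0, "wz": 0}, {"x": 0.08, "y": -0.25, "z": -0.98, "wx": 0.033, "wy": 0, "wz": 0}, {"x": 0.08, "y": -0.25, "z": -0.98, "wx": 0.033, "wy": 0, "wz": 0}, {"x": 0.08, "y": -0.25, "z": -0.98, "wx": 0.033, "wy": 0, "wz": 0}, {"x": 0.08, "y": -0.25, "z": -0.98, "wx": 0.033, "wy": 0, "wz": 0}, {"x": 0.08, "y": -0.25, "z": -0.98, "wx": 0.033, "wy": 0, "wz": 0}, {"x": 0.08, "y": -0.25, "z": -0.98, "wx": 0.033, "wy": 0, "wz": 0}], grip=0, squeeze=30)

```text
clock: 1.75
position: [0.5211, -0.3968, 0.1995]
tool_rot: [0.971, 1.57, -2.099]
force: [0.3, -0.1, 0.3]
grip_width: 0.0428
```

```bash
python3 - <<'E'
from h import *
k=C(-.029,-.0755);k2=C(-.029,-.0375);print(bot.observe()["position"],bot.observe()["grip_width"])
yw=YAW+np.pi/2
rows((*k,.13,yw),(*k,.087,yw),(*k2,.087,yw))
E
```

```text
[ 0.52114    -0.39680814  0.19947299] 0.04279170594652337
(np.float64(0.574), np.float64(-0.368), 0.13) shift [ 0.1736 -0.062  -0.1382] turn [-0.      0.     -0.0001]
(np.float64(0.574), np.float64(-0.368), 0.087) shift [ 0.2811 -0.062  -0.1382] turn [-0.      0.     -0.0001]
(np.float64(0.572), np.float64(-0.33), 0.087) shift [ 0.2811 -0.157  -0.1382] turn [-0.      0.     -0.0001]
```

Call:
servo_tool(targets=[{"x": 0.1, "y": -0.062, "z": -0.138, "wx": 0, "wy": 0, "wz": 0}, {"x": 0.17, "y": -0.062, "z": -0.138, "wx": 0, "wy": 0, "wz": 0}, {"x": 0.17, "y": -0.062, "z": -0.138, "wx": 0, "wy": 0, "wz": 0}, {"x": 0.23, "y": -0.062, "z": -0.138, "wx": 0, "wy": 0, "wz": 0}, {"x": 0.28, "y": -0.062, "z": -0.138, "wx": 0, "wy": 0, "wz": 0}, {"x": 0.28, "y": -0.062, "z": -0.138, "wx": 0, "wy": 0, "wz": 0}])

```text
clock: 2.5
position: [0.5733, -0.3686, 0.0869]
tool_rot: [-0.169, 1.569, 3.043]
force: [0.5, 0.2, 0.7]
grip_width: 0.0426
```

Call:
servo_tool(targets=[{"x": 0, "y": 0, "z": 0, "wx": 0, "wy": 0, "wz": 0}, {"x": 0, "y": 0, "z": 0, "wx": 0, "wy": 0, "wz": 0}, {"x": 0, "y": 0, "z": 0, "wx": 0, "wy": 0, "wz": 0}], grip=-1)

```text
clock: 2.88
position: [0.5735, -0.3692, 0.088]
tool_rot: [0.689, 1.57, -2.382]
force: [-2.7, -1.0, 7.3]
grip_width: 0.0148
```

Call:
servo_tool(targets=[{"x": 0, "y": -0.03, "z": 0, "wx": 0, "wy": 0, "wz": 0}, {"x": 0, "y": -0.06, "z": 0, "wx": 0, "wy": 0, "wz": 0}, {"x": 0, "y": -0.085, "z": 0, "wx": 0, "wy": 0, "wz": 0}, {"x": 0, "y": -0.094, "z": 0, "wx": 0, "wy": 0, "wz": 0}, {"x": 0, "y": -0.094, "z": 0, "wx": 0, "wy": 0, "wz": 0}])

```text
clock: 3.5
position: [0.571, -0.3339, 0.0883]
tool_rot: [1.655, 1.566, -1.417]
force: [2.0, -16.5, -6.7]
grip_width: 0.0149
```

```bash
python3 - <<'E'
from h import *
s=bot.observe();print(toC(s["position"]),s["force"],s["grip_width"])
p,P=grab(); img=cv2.resize(p[140:240,360:500],None,fx=5,fy=5); cv2.imwrite("pics/b1.png",img[:,:,::-1])
E
```

```text
[-0.03004513 -0.0411344 ] [  1.96514362 -16.51103269  -6.65714718] 0.014933411573221969
```

View pics/b1.png

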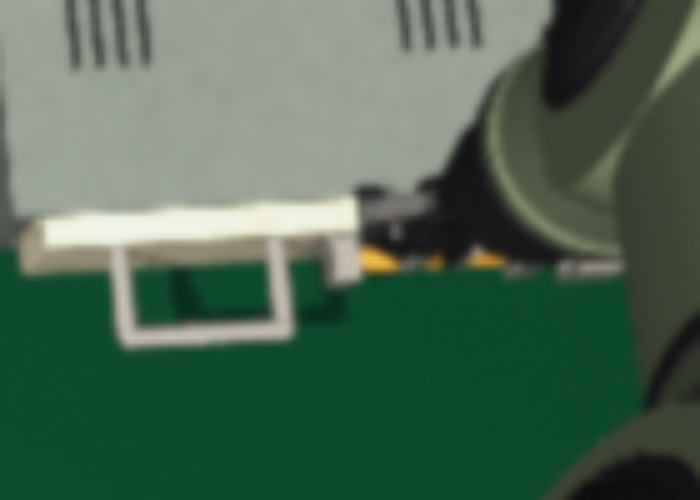

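Force rose to 16.5 N at 35 mm travel, so the bolt is drawn to its stop. I'll pull the drawer open while still holding the knob.

Call:
servo_tool(targets=[{"x": 0, "y": 0.004, "z": 0.02, "wx": 0, "wy": 0, "wz": 0}, {"x": 0, "y": 0.004, "z": 0.06, "wx": 0, "wy": 0, "wz": 0}, {"x": 0, "y": 0.004, "z": 0.11, "wx": 0, "wy": 0, "wz": 0}, {"x": 0, "y": 0.004, "z": 0.17, "wx": 0, "wy": 0, "wz": 0}, {"x": 0, "y": 0.004, "z": 0.23, "wx": 0, "wy": 0, "wz": 0}, {"x": 0, "y": 0.004, "z": 0.28, "wx": 0, "wy": 0, "wz": 0}, {"x": 0, "y": 0.004, "z": 0.31, "wx": 0, "wy": 0, "wz": 0}, {"x": 0, "y": 0.004, "z": 0.328, "wx": 0, "wy": 0, "wz": 0}, {"x": 0, "y": 0.004, "z": 0.328, "wx": 0, "wy": 0, "wz": 0}], squeeze=60)

```text
clock: 4.68
position: [0.4413, -0.3441, 0.0882]
tool_rot: [2.001, 1.566, -1.07]
force: [7.1, 1.2, -7.1]
grip_width: 0.0141
```

```bash
python3 - <<'E'
from h import *
s=bot.observe();print(toC(s["position"]),s["force"],s["grip_width"],s["qpos"])
p,P=grab();modules(p,P); cv2.imwrite("pics/b2.png",p[:,:,::-1])
E
```

```text
[-0.1601374  -0.04199889] [ 7.07239499  1.24226848 -7.1339427 ] 0.014121439832504173 [ 0.58895679  0.61120971 -0.04715538  1.88961126  0.04970798  0.63747682
 -0.99017224]
[254. 155.] (array([0.6727, 0.1441, 0.0294, 0.2301, 0.1126, 1.5481]), np.int64(464)) sat 48.0 white 0
[187. 209.] (array([0.5258, 0.315 , 0.0322, 0.0664, 0.0407, 0.1772]), np.int64(404)) sat 20.0 white 66
[278. 211.] (array([0.5227, 0.079 , 0.032 , 0.0656, 0.0401, 0.2532]), np.int64(391)) sat 21.0 white 67
[319. 235.] (array([ 0.4617, -0.0271,  0.0324,  0.0663,  0.0404, -0.9449]), np.int64(407)) sat 159.0 white 55
[191. 248.] (array([ 0.4238,  0.3006,  0.0324,  0.066 ,  0.0413, -0.1302]), np.int64(422)) sat 19.0 white 97
[230. 252.] (array([0.4158, 0.2009, 0.0322, 0.0662, 0.0401, 0.2691]), np.int64(416)) sat 20.0 white 71
[270. 253.] (array([ 0.4142,  0.0981,  0.0324,  0.0657,  0.0401, -0.3153]), np.int64(415)) sat 22.0 white 95
[146. 268.] (array([0.3728, 0.4102, 0.0325, 0.0662, 0.0407, 0.7828]), np.int64(437)) sat 186.0 white 87
```

View pics/b2.png

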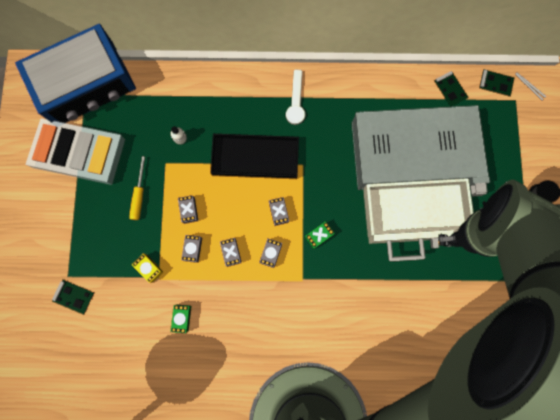

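The drawer is fully out (130 mm) with no modules disturbed. Next: let go of the knob and rise, then measure the drawer and tray floors.

Call:
servo_tool(targets=[{"x": 0, "y": 0, "z": 0, "wx": 0, "wy": 0, "wz": 0}, {"x": 0, "y": 0, "z": 0, "wx": 0, "wy": 0, "wz": 0}, {"x": 0, "y": 0, "z": 0, "wx": 0, "wy": 0, "wz": 0}, {"x": -0.15, "y": 0, "z": 0, "wx": 0, "wy": 0, "wz": 0}, {"x": -0.28, "y": 0, "z": 0, "wx": 0, "wy": 0, "wz": 0}, {"x": -0.28, "y": 0, "z": 0, "wx": 0, "wy": 0, "wz": 0}], grip=0)

```text
clock: 5.48
position: [0.4424, -0.3448, 0.2041]
tool_rot: [2.243, 1.56, -0.829]
force: [0.1, 0.3, -0.9]
grip_width: 0.0426
```

```bash
python3 - <<'E'
from h import *
p,P=grab()
X=np.stack([*(P[...,:2]@np.array([[np.cos(YAW),-np.sin(YAW)],[np.sin(YAW),np.cos(YAW)]])).transpose(2,0,1)],-1)-O
k=(abs(P[...,2]-.012)<.005)&(abs(X[...,0]+.07)<.08)&(X[...,1]<.17)&(X[...,1]>-.15)
k=cv2.morphologyEx(k.astype(np.uint8),cv2.MORPH_OPEN,np.ones((5,5)))>0
print("floor",np.percentile(X[k],[.5,99.5],axis=0),k.sum())
k=(abs(P[...,2]-.055)<.006)&(abs(X[...,0]+.07)<.04)
print("walls",np.round(np.percentile(X[k][:,1],[1,20,50,80,99]),3))
k=(abs(P[...,2]-.074)<.006)&(abs(X[...,0]+.138)<.02)&(abs(X[...,1])<.2)
print("front",np.percentile(X[k],[1,99],axis=0))
print("grip",bot.observe()["grip_width"])
rows((.4142,.0981,.2,-.315+np.pi/2),(.4142,.0981,.05,-.315+np.pi/2),(.4142,.0981,.004,-.315+np.pi/2))
E
```

```text
floor [[-0.12191945 -0.11048165]
 [-0.00462043  0.12851398]] 3713
walls [-0.142 -0.115 -0.11   0.143  0.146]
front [[-0.15240458 -0.06048912]
 [-0.12957757  0.14249332]]
grip 0.04272656704279353
(0.414, 0.098, 0.2) shift [-0.0024 -1.1076 -0.009 ] turn [ 0.0613 -0.0009 -0.0009]
(0.414, 0.098, 0.05) shift [ 0.3726 -1.1101 -0.0074] turn [ 0.0613 -0.0009 -0.0009]
(0.414, 0.098, 0.004) shift [ 0.4876 -1.1108 -0.007 ] turn [ 0.0613 -0.0009 -0.0009]
```

Call:
servo_tool(targets=[{"x": -0.05, "y": -0.99, "z": -0.009, "wx": 0.0613, "wy": 0, "wz": 0}, {"x": -0.05, "y": -0.99, "z": -0.009, "wx": 0.0613, "wy": 0, "wz": 0}, {"x": -0.05, "y": -0.99, "z": -0.009, "wx": 0.0613, "wy": 0, "wz": 0}, {"x": -0.05, "y": -0.99, "z": -0.009, "wx": 0.0613, "wy": 0, "wz": 0}, {"x": -0.05, "y": -0.99, "z": -0.009, "wx": 0.0613, "wy": 0, "wz": 0}, {"x": 0, "y": -0.99, "z": -0.009, "wx": 0.0613, "wy": 0, "wz": 0}, {"x": 0, "y": -0.99, "z": -0.009, "wx": 0.0613, "wy": 0, "wz": 0}, {"x": 0, "y": -0.99, "z": -0.009, "wx": 0.0613, "wy": 0, "wz": 0}, {"x": 0, "y": -0.99, "z": -0.009, "wx": 0.0613, "wy": 0, "wz": 0}, {"x": 0, "y": -0.99, "z": -0.009, "wx": 0.0613, "wy": 0, "wz": 0}], grip=1)

```text
clock: 6.78
position: [0.4175, 0.0501, 0.1992]
tool_rot: [2.473, 1.563, -0.985]
force: [-0.3, -0.4, 0.4]
grip_width: 0.0855
```

```bash
cat > at.py <<'E'
# usage: at.py x y longaxis z1 z2 ...  -> rows to jaw pose across the module
import sys; from h import *
x,y,th,*zs=map(float,sys.argv[1:]); s=bot.observe(); print(round(s["clock"],1),np.round(s["position"],3),round(s["grip_width"],4))
rows(*[(x,y,z,th+np.pi/2) for z in zs])
E
python3 at.py .4142 .0981 -.315 .06 .004
```

```text
6.8 [0.417 0.05  0.199] 0.0855
(0.414, 0.098, 0.06) shift [ 0.3471 -0.1131  0.0472] turn [-0.0003 -0.001  -0.0008]
(0.414, 0.098, 0.004) shift [ 0.4871 -0.1138  0.0481] turn [-0.0003 -0.001  -0.0008]
```

Call:
servo_tool(targets=[{"x": 0.14, "y": -0.113, "z": 0.047, "wx": 0, "wy": -0.001, "wz": 0}, {"x": 0.26, "y": -0.113, "z": 0.047, "wx": 0, "wy": -0.001, "wz": 0}, {"x": 0.35, "y": -0.113, "z": 0.047, "wx": 0, "wy": -0.001, "wz": 0}, {"x": 0.43, "y": -0.114, "z": 0.048, "wx": 0, "wy": -0.001, "wz": 0}, {"x": 0.485, "y": -0.114, "z": 0.048, "wx": 0, "wy": -0.001, "wz": 0}, {"x": 0.485, "y": -0.114, "z": 0.048, "wx": 0, "wy": -0.001, "wz": 0}], squeeze=60)

```text
clock: 7.52
position: [0.4136, 0.0973, 0.0039]
tool_rot: [1.278, 1.564, -2.182]
force: [-0.2, -0.1, 1.2]
grip_width: 0.0852
```

Call:
servo_tool(targets=[{"x": 0, "y": 0, "z": 0, "wx": 0, "wy": 0, "wz": 0}, {"x": 0, "y": 0, "z": 0, "wx": 0, "wy": 0, "wz": 0}, {"x": 0, "y": 0, "z": 0, "wx": 0, "wy": 0, "wz": 0}, {"x": 0, "y": 0, "z": 0, "wx": 0, "wy": 0, "wz": 0}], grip=-1)

```text
clock: 8.02
position: [0.4141, 0.0973, 0.0048]
tool_rot: [1.431, 1.565, -2.028]
force: [-1.4, -1.4, 15.8]
grip_width: 0.0392
```

```bash
cat > dr.py <<'E'
import sys; from h import *
dy,*zs=map(float,sys.argv[1:]); s=bot.observe(); print(round(s["clock"],1),np.round(s["position"],3),np.round(s["force"],1),round(s["grip_width"],4))
c=C(-.067,.013+dy); rows(*[(*c,z,YAW+np.pi/2) for z in zs])
E
python3 dr.py -.045 .18 .06 .02
```

```text
8.0 [0.414 0.097 0.005] [-1.4 -1.4 15.8] 0.0392
(np.float64(0.533), np.float64(-0.327), 0.18) shift [-0.4331  0.9181 -0.6151] turn [-0.0621  0.0003 -0.0009]
(np.float64(0.533), np.float64(-0.327), 0.06) shift [-0.1331  0.9163 -0.6153] turn [-0.0621  0.0003 -0.0009]
(np.float64(0.533), np.float64(-0.327), 0.02) shift [-0.0331  0.9157 -0.6154] turn [-0.0621  0.0003 -0.0009]
```

Call:
servo_tool(targets=[{"x": -0.1, "y": 0, "z": 0, "wx": 0, "wy": 0, "wz": 0}, {"x": -0.25, "y": 0, "z": 0, "wx": 0, "wy": 0, "wz": 0}, {"x": -0.4, "y": 0.1, "z": -0.06, "wx": -0.02, "wy": 0, "wz": 0}, {"x": -0.43, "y": 0.92, "z": -0.615, "wx": -0.062, "wy": 0, "wz": 0}, {"x": -0.43, "y": 0.92, "z": -0.615, "wx": -0.062, "wy": 0, "wz": 0}, {"x": -0.43, "y": 0.92, "z": -0.615, "wx": -0.062, "wy": 0, "wz": 0}, {"x": -0.43, "y": 0.92, "z": -0.615, "wx": -0.062, "wy": 0, "wz": 0}, {"x": -0.43, "y": 0.92, "z": -0.615, "wx": -0.062, "wy": 0, "wz": 0}, {"x": -0.43, "y": 0.92, "z": -0.615, "wx": -0.062, "wy": 0, "wz": 0}, {"x": -0.43, "y": 0.92, "z": -0.615, "wx": -0.062, "wy": 0, "wz": 0}, {"x": -0.43, "y": 0.92, "z": -0.615, "wx": -0.062, "wy": 0, "wz": 0}, {"x": -0.43, "y": 0.92, "z": -0.615, "wx": -0.062, "wy": 0, "wz": 0}])

```text
clock: 9.52
position: [0.533, -0.3275, 0.1788]
tool_rot: [0.972, 1.565, -2.098]
force: [-0.6, 0.7, -0.9]
grip_width: 0.0391
```

```bash
python3 dr.py -.045 .06 .02; python3 - <<'E'
from h import *
p,P=grab(); modules(p,P)
p,P=grab("side"); cv2.imwrite("pics/s1.png",p[:,:,::-1])
E
```

```text
9.5 [ 0.533 -0.328  0.179] [-0.6  0.7 -0.9] 0.0391
(np.float64(0.533), np.float64(-0.327), 0.06) shift [ 0.297  -0.0014 -0.0022] turn [-0.      0.0005 -0.0007]
(np.float64(0.533), np.float64(-0.327), 0.02) shift [ 0.397  -0.0019 -0.0025] turn [-0.      0.0005 -0.0007]
[254. 155.] (array([0.673 , 0.1441, 0.0292, 0.2303, 0.1127, 1.5451]), np.int64(466)) sat 48.0 white 0
[187. 209.] (array([0.5259, 0.3148, 0.0322, 0.0672, 0.0408, 0.1907]), np.int64(410)) sat 20.0 white 66
[278. 211.] (array([0.5228, 0.079 , 0.0324, 0.0659, 0.04  , 0.2452]), np.int64(391)) sat 21.0 white 68
[319. 235.] (array([ 0.4618, -0.027 ,  0.0325,  0.0666,  0.04  , -0.9426]), np.int64(407)) sat 159.0 white 55
[191. 248.] (array([ 0.4236,  0.3005,  0.0323,  0.0657,  0.0405, -0.1139]), np.int64(424)) sat 19.0 white 97
[230. 252.] (array([0.4159, 0.2006, 0.0324, 0.0663, 0.0405, 0.2706]), np.int64(420)) sat 20.5 white 70
[146. 268.] (array([0.3729, 0.4096, 0.0323, 0.067 , 0.041 , 0.7803]), np.int64(436)) sat 185.5 white 88
```

View pics/s1.png

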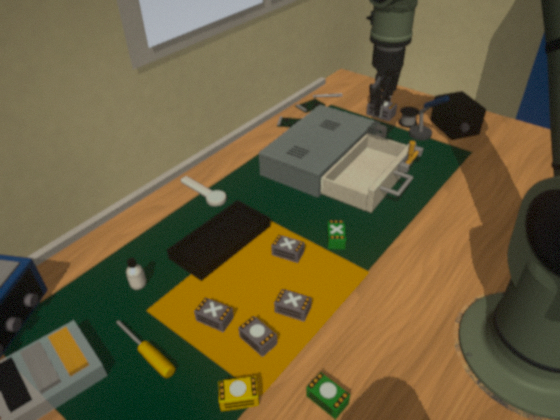

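Module is held, with the gripper at (380,100) above the drawer in view. Lower it in.

Call:
servo_tool(targets=[{"x": 0.13, "y": -0.002, "z": -0.002, "wx": 0, "wy": 0, "wz": 0}, {"x": 0.24, "y": -0.002, "z": -0.002, "wx": 0, "wy": 0, "wz": 0}, {"x": 0.33, "y": -0.002, "z": -0.002, "wx": 0, "wy": 0, "wz": 0}, {"x": 0.38, "y": -0.002, "z": -0.002, "wx": 0, "wy": 0, "wz": 0}, {"x": 0.402, "y": -0.002, "z": -0.002, "wx": 0, "wy": 0, "wz": 0}, {"x": 0.402, "y": -0.002, "z": -0.002, "wx": 0, "wy": 0, "wz": 0}])

```text
clock: 10.38
position: [0.5339, -0.327, 0.0187]
tool_rot: [1.115, 1.565, -1.953]
force: [-0.2, 0.3, -1.5]
grip_width: 0.039
```

Call:
servo_tool(targets=[{"x": 0, "y": 0, "z": 0, "wx": 0, "wy": 0, "wz": 0}, {"x": 0, "y": 0, "z": 0, "wx": 0, "wy": 0, "wz": 0}, {"x": 0, "y": 0, "z": 0, "wx": 0, "wy": 0, "wz": 0}, {"x": -0.12, "y": 0, "z": 0, "wx": 0, "wy": 0, "wz": 0}, {"x": -0.27, "y": 0, "z": 0, "wx": 0, "wy": 0, "wz": 0}, {"x": -0.42, "y": 0, "z": 0, "wx": 0, "wy": 0, "wz": 0}, {"x": -0.42, "y": 0, "z": 0, "wx": 0, "wy": 0, "wz": 0}], grip=0.2)

```text
clock: 11.25
position: [0.5361, -0.3271, 0.1918]
tool_rot: [1.98, 1.561, -1.089]
force: [0.5, -1.0, -1.2]
grip_width: 0.0511
```

```bash
python3 at.py .4237 .3004 -.12 .185 .06 .006
```

```text
11.2 [ 0.536 -0.327  0.192] 0.0511
(0.424, 0.3, 0.185) shift [ 0.0017 -1.5852  0.1662] turn [ 0.0307 -0.0008 -0.0014]
(0.424, 0.3, 0.06) shift [ 0.3142 -1.5881  0.1675] turn [ 0.0307 -0.0008 -0.0014]
(0.424, 0.3, 0.006) shift [ 0.4492 -1.5893  0.168 ] turn [ 0.0307 -0.0008 -0.0014]
```

Move most of the way, then re-measure on the way.

Call:
servo_tool(targets=[{"x": 0, "y": -0.95, "z": 0.1, "wx": 0.03, "wy": 0, "wz": 0}, {"x": 0, "y": -0.95, "z": 0.1, "wx": 0.03, "wy": 0, "wz": 0}, {"x": 0, "y": -0.95, "z": 0.1, "wx": 0.03, "wy": 0, "wz": 0}, {"x": 0, "y": -0.95, "z": 0.1, "wx": 0.03, "wy": 0, "wz": 0}, {"x": 0, "y": -0.95, "z": 0.1, "wx": 0.03, "wy": 0, "wz": 0}, {"x": 0, "y": -0.95, "z": 0.1, "wx": 0.03, "wy": 0, "wz": 0}, {"x": 0, "y": -0.95, "z": 0.1, "wx": 0.03, "wy": 0, "wz": 0}], grip=1)

```text
clock: 12.12
position: [0.4677, 0.0531, 0.1881]
tool_rot: [2.206, 1.562, -1.045]
force: [0.1, -1.3, -0.6]
grip_width: 0.0853
```

```bash
python3 at.py .4237 .3004 -.12 .185 .06 .006; python3 - <<'E'
from h import *
p,P=grab(); modules(p,P)
k=(P[...,2]>.038)&(P[...,2]<.05)&(P[...,0]<.6)&(P[...,0]>.47)&(P[...,1]<-.22)&(P[...,1]>-.4)
r=rect(P,.03,.055,cv2.morphologyEx(k.astype(np.uint8),cv2.MORPH_OPEN,np.ones((4,4)))>0);print("in drawer",r,toC(r[0]))
E
```

```text
12.1 [0.468 0.053 0.188] 0.0853
(0.424, 0.3, 0.185) shift [ 0.0023 -0.6026  0.1769] turn [ 0.0017 -0.0009 -0.0012]
(0.424, 0.3, 0.06) shift [ 0.3148 -0.6049  0.1785] turn [ 0.0017 -0.0009 -0.0012]
(0.424, 0.3, 0.006) shift [ 0.4498 -0.6059  0.1792] turn [ 0.0017 -0.0009 -0.0012]
[362. 184.] (array([ 0.6077, -0.1389,  0.0326,  0.3381,  0.0284,  0.1967]), np.int64(195)) sat 26.0 white 0
[244. 148.] (array([0.6731, 0.1443, 0.0292, 0.2305, 0.1115, 1.5458]), np.int64(325)) sat 55.0 white 0
[452. 198.] (array([ 0.5767, -0.3494,  0.0332,  0.2048,  0.0977,  1.0124]), np.int64(218)) sat 54.0 white 0
[187. 209.] (array([0.526 , 0.3151, 0.0325, 0.0675, 0.0408, 0.2099]), np.int64(407)) sat 20.0 white 81
[191. 248.] (array([ 0.4237,  0.3008,  0.0321,  0.0657,  0.0412, -0.1157]), np.int64(420)) sat 19.0 white 105
[230. 252.] (array([0.4159, 0.2006, 0.0321, 0.0662, 0.0406, 0.2687]), np.int64(421)) sat 21.0 white 87
[146. 268.] (array([0.3729, 0.4101, 0.0324, 0.0661, 0.0409, 0.7882]), np.int64(438)) sat 184.0 white 93
in drawer (array([ 0.5328, -0.3267,  0.0444,  0.0634,  0.0403,  0.0744]), np.int64(373)) [-0.0675825  -0.03118202]
```

Call:
servo_tool(targets=[{"x": 0, "y": -0.15, "z": 0.045, "wx": 0.002, "wy": -0.001, "wz": -0.001}, {"x": 0, "y": -0.3, "z": 0.09, "wx": 0.002, "wy": -0.001, "wz": -0.001}, {"x": 0, "y": -0.45, "z": 0.135, "wx": 0.002, "wy": -0.001, "wz": -0.001}, {"x": 0.06, "y": -0.604, "z": 0.178, "wx": 0.002, "wy": -0.001, "wz": -0.001}, {"x": 0.18, "y": -0.604, "z": 0.178, "wx": 0.002, "wy": -0.001, "wz": -0.001}, {"x": 0.3, "y": -0.605, "z": 0.178, "wx": 0.002, "wy": -0.001, "wz": -0.001}, {"x": 0.4, "y": -0.606, "z": 0.179, "wx": 0.002, "wy": -0.001, "wz": -0.001}, {"x": 0.45, "y": -0.606, "z": 0.179, "wx": 0.002, "wy": -0.001, "wz": -0.001}, {"x": 0.45, "y": -0.606, "z": 0.179, "wx": 0.002, "wy": -0.001, "wz": -0.001}])

```text
clock: 13.3
position: [0.4246, 0.2971, 0.0044]
tool_rot: [1.053, 1.566, -2.214]
force: [-0.7, 0.3, -0.2]
grip_width: 0.0857
```

Call:
servo_tool(targets=[{"x": 0, "y": 0, "z": 0, "wx": 0, "wy": 0, "wz": 0}, {"x": 0, "y": 0, "z": 0, "wx": 0, "wy": 0, "wz": 0}, {"x": 0, "y": 0, "z": 0, "wx": 0, "wy": 0, "wz": 0}, {"x": 0, "y": 0, "z": 0, "wx": 0, "wy": 0, "wz": 0}], grip=-1)

```text
clock: 13.8
position: [0.4252, 0.2972, 0.0055]
tool_rot: [1.21, 1.567, -2.057]
force: [-0.8, -1.6, 12.4]
grip_width: 0.039
```

Call:
servo_tool(targets=[{"x": -0.1, "y": 0, "z": 0, "wx": 0, "wy": 0, "wz": 0}, {"x": -0.25, "y": 0, "z": 0, "wx": 0, "wy": 0, "wz": 0}, {"x": -0.4, "y": 0, "z": 0, "wx": 0, "wy": 0, "wz": 0}, {"x": -0.45, "y": 0.1, "z": 0, "wx": 0, "wy": 0, "wz": 0}, {"x": -0.45, "y": 0.98, "z": -0.12, "wx": -0.025, "wy": 0, "wz": 0}, {"x": -0.45, "y": 0.98, "z": -0.12, "wx": -0.025, "wy": 0, "wz": 0}, {"x": -0.45, "y": 0.98, "z": -0.12, "wx": -0.025, "wy": 0, "wz": 0}, {"x": -0.45, "y": 0.98, "z": -0.12, "wx": -0.025, "wy": 0, "wz": 0}, {"x": -0.45, "y": 0.98, "z": -0.12, "wx": -0.025, "wy": 0, "wz": 0}, {"x": -0.45, "y": 0.98, "z": -0.12, "wx": -0.025, "wy": 0, "wz": 0}])

```text
clock: 15.05
position: [0.4235, -0.0999, 0.1873]
tool_rot: [1.4, 1.567, -1.712]
force: [0.9, 0.2, -0.4]
grip_width: 0.0395
```

```bash
python3 dr.py .045 .18 .06 .02
```

```text
15.1 [ 0.424 -0.1    0.187] [ 0.9  0.2 -0.4] 0.0395
(np.float64(0.527), np.float64(-0.238), 0.18) shift [ 0.0192  0.352  -0.2483] turn [-0.0068  0.0001 -0.0005]
(np.float64(0.527), np.float64(-0.238), 0.06) shift [ 0.3192  0.351  -0.2485] turn [-0.0068  0.0001 -0.0005]
(np.float64(0.527), np.float64(-0.238), 0.02) shift [ 0.4192  0.3506 -0.2486] turn [-0.0068  0.0001 -0.0005]
```

Call:
servo_tool(targets=[{"x": 0, "y": 0.12, "z": -0.08, "wx": -0.007, "wy": 0, "wz": 0}, {"x": 0, "y": 0.24, "z": -0.165, "wx": -0.007, "wy": 0, "wz": 0}, {"x": 0.02, "y": 0.352, "z": -0.248, "wx": -0.007, "wy": 0, "wz": 0}, {"x": 0.02, "y": 0.352, "z": -0.248, "wx": -0.007, "wy": 0, "wz": 0}, {"x": 0.15, "y": 0.352, "z": -0.248, "wx": -0.007, "wy": 0, "wz": 0}, {"x": 0.27, "y": 0.351, "z": -0.248, "wx": -0.007, "wy": 0, "wz": 0}, {"x": 0.36, "y": 0.351, "z": -0.248, "wx": -0.007, "wy": 0, "wz": 0}, {"x": 0.405, "y": 0.351, "z": -0.248, "wx": -0.007, "wy": 0, "wz": 0}, {"x": 0.422, "y": 0.351, "z": -0.248, "wx": -0.007, "wy": 0, "wz": 0}, {"x": 0.422, "y": 0.351, "z": -0.248, "wx": -0.007, "wy": 0, "wz": 0}])

```text
clock: 16.3
position: [0.5272, -0.238, 0.0197]
tool_rot: [1.596, 1.567, -1.472]
force: [-0.3, -0.3, -0.7]
grip_width: 0.039
```

Call:
servo_tool(targets=[{"x": 0, "y": 0, "z": 0, "wx": 0, "wy": 0, "wz": 0}, {"x": 0, "y": 0, "z": 0, "wx": 0, "wy": 0, "wz": 0}, {"x": 0, "y": 0, "z": 0, "wx": 0, "wy": 0, "wz": 0}, {"x": -0.12, "y": 0, "z": 0, "wx": 0, "wy": 0, "wz": 0}, {"x": -0.27, "y": 0, "z": 0, "wx": 0, "wy": 0, "wz": 0}, {"x": -0.42, "y": 0, "z": 0, "wx": 0, "wy": 0, "wz": 0}, {"x": -0.42, "y": 0, "z": 0, "wx": 0, "wy": 0, "wz": 0}], grip=0.2)

```text
clock: 17.18
position: [0.529, -0.2382, 0.1924]
tool_rot: [2.381, 1.561, -0.688]
force: [0.9, -0.1, -0.1]
grip_width: 0.0513
```

```bash
python3 at.py .5232 .079 .25 .185 .06 .006
```

```text
17.2 [ 0.529 -0.238  0.192] 0.0513
(0.523, 0.079, 0.185) shift [ 0.0135 -0.7919 -0.0434] turn [-0.0282 -0.001  -0.0011]
(0.523, 0.079, 0.06) shift [ 0.326  -0.794  -0.0412] turn [-0.0282 -0.001  -0.0011]
(0.523, 0.079, 0.006) shift [ 0.461  -0.7949 -0.0403] turn [-0.0282 -0.001  -0.0011]
```

Call:
servo_tool(targets=[{"x": 0, "y": -0.15, "z": -0.01, "wx": -0.02, "wy": -0.001, "wz": -0.001}, {"x": 0, "y": -0.3, "z": -0.02, "wx": -0.028, "wy": -0.001, "wz": -0.001}, {"x": 0, "y": -0.45, "z": -0.03, "wx": -0.028, "wy": -0.001, "wz": -0.001}, {"x": 0, "y": -0.6, "z": -0.04, "wx": -0.028, "wy": -0.001, "wz": -0.001}, {"x": 0.01, "y": -0.75, "z": -0.043, "wx": -0.028, "wy": -0.001, "wz": -0.001}, {"x": 0.01, "y": -0.79, "z": -0.043, "wx": -0.028, "wy": -0.001, "wz": -0.001}, {"x": 0.01, "y": -0.79, "z": -0.043, "wx": -0.028, "wy": -0.001, "wz": -0.001}], grip=1)

```text
clock: 18.05
position: [0.5228, 0.0788, 0.1861]
tool_rot: [0.985, 1.57, -1.905]
force: [0.1, -0.5, -0.2]
grip_width: 0.085
```

```bash
python3 at.py .5232 .079 .25 .06 .006; python3 - <<'E'
from h import *
p,P=grab(); modules(p,P); s,_=grab("side")
cv2.imwrite("pics/c1.png",np.vstack([p[100:300,140:500],s[120:350,160:520]])[:,:,::-1])
E
```

```text
18.1 [0.523 0.079 0.186] 0.085
(0.523, 0.079, 0.06) shift [ 0.3152 -0.0007 -0.0012] turn [ 0.0001  0.0001 -0.0001]
(0.523, 0.079, 0.006) shift [ 0.4502 -0.0008 -0.0013] turn [ 0.0001  0.0001 -0.0001]
[218. 155.] (array([ 0.674 ,  0.2256,  0.0291,  0.1108,  0.0693, -0.0022]), np.int64(156)) sat 70.5 white 0
[441. 196.] (array([ 0.5829, -0.3039,  0.0333,  0.274 ,  0.108 ,  1.1863]), np.int64(259)) sat 53.0 white 0
[187. 209.] (array([0.5258, 0.315 , 0.0321, 0.0678, 0.0404, 0.1937]), np.int64(409)) sat 20.0 white 81
[230. 252.] (array([0.4159, 0.2008, 0.0324, 0.0665, 0.0406, 0.2704]), np.int64(421)) sat 21.0 white 87
[146. 268.] (array([0.3724, 0.4104, 0.0326, 0.0663, 0.0419, 0.7982]), np.int64(438)) sat 184.0 white 93
```

View pics/c1.png

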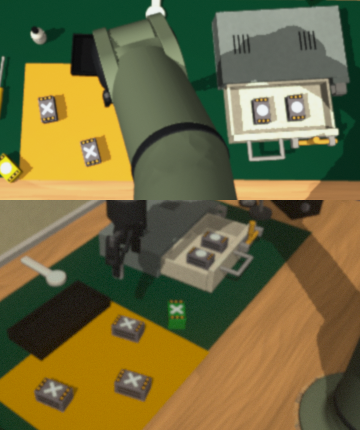

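Both round-tagged modules lie flat in the drawer, tags up (crop (262,108) and (295,106)). The three cross modules are unmoved. On to the first cross.

Call:
servo_tool(targets=[{"x": 0.14, "y": 0, "z": -0.001, "wx": 0, "wy": 0, "wz": 0}, {"x": 0.27, "y": 0, "z": -0.001, "wx": 0, "wy": 0, "wz": 0}, {"x": 0.38, "y": 0, "z": -0.001, "wx": 0, "wy": 0, "wz": 0}, {"x": 0.45, "y": 0, "z": -0.001, "wx": 0, "wy": 0, "wz": 0}, {"x": 0.45, "y": 0, "z": -0.001, "wx": 0, "wy": 0, "wz": 0}])

```text
clock: 18.77
position: [0.5225, 0.0745, 0.0048]
tool_rot: [0.489, 1.566, -2.407]
force: [0.1, 0.3, -0.1]
grip_width: 0.0858
```

Call:
servo_tool(targets=[{"x": 0, "y": 0, "z": 0, "wx": 0, "wy": 0, "wz": 0}, {"x": 0, "y": 0, "z": 0, "wx": 0, "wy": 0, "wz": 0}, {"x": 0, "y": 0, "z": 0, "wx": 0, "wy": 0, "wz": 0}, {"x": 0, "y": 0, "z": 0, "wx": 0, "wy": 0, "wz": 0}], grip=-1)

```text
clock: 19.27
position: [0.5233, 0.0744, 0.0061]
tool_rot: [0.835, 1.568, -2.061]
force: [-2.8, -1.9, 14.5]
grip_width: 0.0389
```

```bash
cat > tr.py <<'E'
import sys; from h import *
dy,*zs=map(float,sys.argv[1:]); s=bot.observe(); print(round(s["clock"],1),np.round(s["position"],3),np.round(s["force"],1),round(s["grip_width"],4))
a=-.027; c=np.array([.6729,.1442])+dy*np.array([-np.sin(a),np.cos(a)]); rows(*[(*c,z,a+np.pi/2) for z in zs])
E
python3 tr.py -.066 .12 .06 .011
```

```text
19.3 [0.523 0.074 0.006] [-2.8 -1.9 14.5] 0.0389
(np.float64(0.671), np.float64(0.078), 0.12) shift [-0.2853  0.0813 -0.3603] turn [ 0.0433  0.0003 -0.0004]
(np.float64(0.671), np.float64(0.078), 0.06) shift [-0.1353  0.0809 -0.3606] turn [ 0.0433  0.0003 -0.0004]
(np.float64(0.671), np.float64(0.078), 0.011) shift [-0.0128  0.0806 -0.3609] turn [ 0.0433  0.0003 -0.0004]
```

Call:
servo_tool(targets=[{"x": -0.1, "y": 0, "z": 0, "wx": 0, "wy": 0, "wz": 0}, {"x": -0.24, "y": 0, "z": -0.02, "wx": 0.01, "wy": 0, "wz": 0}, {"x": -0.285, "y": 0.03, "z": -0.13, "wx": 0.03, "wy": 0, "wz": 0}, {"x": -0.285, "y": 0.06, "z": -0.25, "wx": 0.043, "wy": 0, "wz": 0}, {"x": -0.285, "y": 0.081, "z": -0.36, "wx": 0.043, "wy": 0, "wz": 0}, {"x": -0.285, "y": 0.081, "z": -0.36, "wx": 0.043, "wy": 0, "wz": 0}, {"x": -0.16, "y": 0.081, "z": -0.361, "wx": 0.043, "wy": 0, "wz": 0}, {"x": -0.07, "y": 0.081, "z": -0.361, "wx": 0.043, "wy": 0, "wz": 0}, {"x": -0.02, "y": 0.081, "z": -0.361, "wx": 0.043, "wy": 0, "wz": 0}, {"x": -0.012, "y": 0.081, "z": -0.361, "wx": 0.043, "wy": 0, "wz": 0}, {"x": -0.012, "y": 0.081, "z": -0.361, "wx": 0.043, "wy": 0, "wz": 0}])

```text
clock: 20.65
position: [0.6717, 0.0781, 0.0117]
tool_rot: [1.479, 1.568, -1.688]
force: [0.1, -0.2, -0.9]
grip_width: 0.0388
```

```bash
python3 tr.py -.066 .011
```

```text
20.6 [0.672 0.078 0.012] [ 0.1 -0.2 -0.9] 0.0388
(np.float64(0.671), np.float64(0.078), 0.011) shift [ 0.0017 -0.0002  0.0014] turn [ 0.0003  0.     -0.0004]
```

Release, rise, then the next cross at (0.4159, 0.2007).

Call:
servo_tool(targets=[{"x": 0, "y": 0, "z": 0, "wx": 0, "wy": 0, "wz": 0}, {"x": 0, "y": 0, "z": 0, "wx": 0, "wy": 0, "wz": 0}, {"x": 0, "y": 0, "z": 0, "wx": 0, "wy": 0, "wz": 0}, {"x": -0.12, "y": 0, "z": 0, "wx": 0, "wy": 0, "wz": 0}, {"x": -0.27, "y": 0, "z": 0, "wx": 0, "wy": 0, "wz": 0}, {"x": -0.35, "y": 0, "z": 0, "wx": 0, "wy": 0, "wz": 0}, {"x": -0.35, "y": 0, "z": 0, "wx": 0, "wy": 0, "wz": 0}], grip=0.15)

```text
clock: 21.52
position: [0.6731, 0.0787, 0.1547]
tool_rot: [2.771, 1.566, -0.396]
force: [-0.2, -0.3, -0.9]
grip_width: 0.0491
```

```bash
python3 at.py .4159 .2007 .27 .15 .006
```

```text
21.5 [0.673 0.079 0.155] 0.0491
(0.416, 0.201, 0.15) shift [ 0.0085 -0.2888  0.6504] turn [-0.047  -0.0006 -0.0004]
(0.416, 0.201, 0.006) shift [ 0.3685 -0.2894  0.6519] turn [-0.047  -0.0006 -0.0004]
```

Call:
servo_tool(targets=[{"x": 0, "y": -0.29, "z": 0.65, "wx": -0.047, "wy": -0.001, "wz": 0}, {"x": 0, "y": -0.29, "z": 0.65, "wx": -0.047, "wy": -0.001, "wz": 0}, {"x": 0, "y": -0.29, "z": 0.65, "wx": -0.047, "wy": -0.001, "wz": 0}, {"x": 0, "y": -0.29, "z": 0.65, "wx": -0.047, "wy": -0.001, "wz": 0}, {"x": 0, "y": -0.29, "z": 0.65, "wx": -0.047, "wy": -0.001, "wz": 0}, {"x": 0, "y": -0.29, "z": 0.65, "wx": -0.047, "wy": -0.001, "wz": 0}, {"x": 0, "y": -0.29, "z": 0.65, "wx": -0.047, "wy": -0.001, "wz": 0}], grip=1)

```text
clock: 22.4
position: [0.4164, 0.2009, 0.1532]
tool_rot: [0.657, 1.567, -2.214]
force: [0.5, -0.4, -0.4]
grip_width: 0.085
```

```bash
python3 at.py .4159 .2007 .27 .06 .006;  python3 - <<'E'
from h import *
p,P=grab("side")
print(proj("side",(.4159,.2007,.032)));q,Q=grab();modules(q,Q)
cv2.imwrite("pics/c2.png",np.vstack([p[150:350,150:450],q[110:290,130:430]])[:,:,::-1])
E
```

```text
22.4 [0.416 0.201 0.153] 0.085
(0.416, 0.201, 0.06) shift [ 0.2329 -0.0004  0.0008] turn [ 0.      0.0004 -0.0003]
(0.416, 0.201, 0.006) shift [ 0.3679 -0.0007  0.0004] turn [ 0.      0.0004 -0.0003]
[291.89129781 299.8724104 ]
[254. 155.] (array([0.6729, 0.1441, 0.0292, 0.23  , 0.1121, 1.5422]), np.int64(473)) sat 43.0 white 0
[279. 155.] (array([0.671 , 0.0799, 0.0363, 0.0655, 0.0397, 0.0096]), np.int64(377)) sat 17.0 white 85
[440. 196.] (array([ 0.5832, -0.304 ,  0.033 ,  0.2735,  0.1081,  1.1863]), np.int64(276)) sat 53.0 white 0
[319. 235.] (array([ 0.4616, -0.0268,  0.0322,  0.0658,  0.0403, -0.9498]), np.int64(407)) sat 156.0 white 64
[146. 268.] (array([0.3723, 0.4103, 0.0324, 0.0662, 0.041 , 0.8072]), np.int64(438)) sat 182.0 white 95
```

View pics/c2.png

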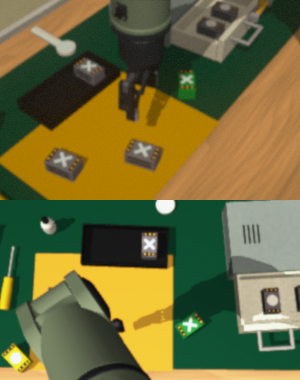

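The first cross lies flat in the tray. The next one is still at its spot (side (295,300)), so descend.

Call:
servo_tool(targets=[{"x": 0.13, "y": 0, "z": 0, "wx": 0, "wy": 0, "wz": 0}, {"x": 0.24, "y": 0, "z": 0, "wx": 0, "wy": 0, "wz": 0}, {"x": 0.33, "y": 0, "z": 0, "wx": 0, "wy": 0, "wz": 0}, {"x": 0.368, "y": 0, "z": 0, "wx": 0, "wy": 0, "wz": 0}, {"x": 0.368, "y": 0, "z": 0, "wx": 0, "wy": 0, "wz": 0}])

```text
clock: 23.12
position: [0.4164, 0.1998, 0.0055]
tool_rot: [0.574, 1.566, -2.299]
force: [0.0, 0.2, 0.8]
grip_width: 0.0854
```

Call:
servo_tool(targets=[{"x": 0, "y": 0, "z": 0, "wx": 0, "wy": 0, "wz": 0}, {"x": 0, "y": 0, "z": 0, "wx": 0, "wy": 0, "wz": 0}, {"x": 0, "y": 0, "z": 0, "wx": 0, "wy": 0, "wz": 0}, {"x": 0, "y": 0, "z": 0, "wx": 0, "wy": 0, "wz": 0}], grip=-1)

```text
clock: 23.62
position: [0.4169, 0.2, 0.0066]
tool_rot: [0.742, 1.567, -2.131]
force: [-2.3, -2.4, 18.5]
grip_width: 0.0391
```

```bash
python3 tr.py 0 .14 .011
```

```text
23.6 [0.417 0.2   0.007] [-2.3 -2.4 18.5] 0.0391
(np.float64(0.673), np.float64(0.144), 0.14) shift [-0.3343  0.305  -0.5792] turn [ 0.047   0.0003 -0.0004]
(np.float64(0.673), np.float64(0.144), 0.011) shift [-0.0118  0.3042 -0.58  ] turn [ 0.047   0.0003 -0.0004]
```

Call:
servo_tool(targets=[{"x": -0.1, "y": 0, "z": 0, "wx": 0, "wy": 0, "wz": 0}, {"x": -0.25, "y": 0, "z": 0, "wx": 0, "wy": 0, "wz": 0}, {"x": -0.33, "y": 0.06, "z": -0.11, "wx": 0.02, "wy": 0, "wz": 0}, {"x": -0.334, "y": 0.305, "z": -0.579, "wx": 0.047, "wy": 0, "wz": 0}, {"x": -0.334, "y": 0.305, "z": -0.579, "wx": 0.047, "wy": 0, "wz": 0}, {"x": -0.334, "y": 0.305, "z": -0.579, "wx": 0.047, "wy": 0, "wz": 0}, {"x": -0.334, "y": 0.305, "z": -0.579, "wx": 0.047, "wy": 0, "wz": 0}, {"x": -0.334, "y": 0.305, "z": -0.579, "wx": 0.047, "wy": 0, "wz": 0}])

```text
clock: 24.62
position: [0.6738, 0.1431, 0.1395]
tool_rot: [1.09, 1.567, -2.08]
force: [-0.8, -0.5, -2.2]
grip_width: 0.0389
```

```bash
python3 tr.py 0 .06 .012
```

```text
24.6 [0.674 0.143 0.14 ] [-0.8 -0.5 -2.2] 0.0389
(np.float64(0.673), np.float64(0.144), 0.06) shift [ 0.1988 -0.0033  0.0019] turn [-0.0002  0.0003 -0.0005]
(np.float64(0.673), np.float64(0.144), 0.012) shift [ 0.3188 -0.0037  0.0017] turn [-0.0002  0.0003 -0.0005]
```

Call:
servo_tool(targets=[{"x": 0.12, "y": -0.003, "z": 0.002, "wx": 0, "wy": 0, "wz": 0}, {"x": 0.22, "y": -0.003, "z": 0.002, "wx": 0, "wy": 0, "wz": 0}, {"x": 0.29, "y": -0.003, "z": 0.002, "wx": 0, "wy": 0, "wz": 0}, {"x": 0.319, "y": -0.003, "z": 0.002, "wx": 0, "wy": 0, "wz": 0}, {"x": 0.319, "y": -0.003, "z": 0.002, "wx": 0, "wy": 0, "wz": 0}])

```text
clock: 25.25
position: [0.6724, 0.1443, 0.0123]
tool_rot: [1.032, 1.567, -2.137]
force: [0.1, -0.3, -1.2]
grip_width: 0.0387
```

Call:
servo_tool(targets=[{"x": 0, "y": 0, "z": 0, "wx": 0, "wy": 0, "wz": 0}, {"x": 0, "y": 0, "z": 0, "wx": 0, "wy": 0, "wz": 0}, {"x": 0, "y": 0, "z": 0, "wx": 0, "wy": 0, "wz": 0}, {"x": -0.12, "y": 0, "z": 0, "wx": 0, "wy": 0, "wz": 0}, {"x": -0.27, "y": 0, "z": 0, "wx": 0, "wy": 0, "wz": 0}, {"x": -0.35, "y": 0, "z": 0, "wx": 0, "wy": 0, "wz": 0}, {"x": -0.35, "y": 0, "z": 0, "wx": 0, "wy": 0, "wz": 0}], grip=0.15)

```text
clock: 26.12
position: [0.674, 0.145, 0.1554]
tool_rot: [2.551, 1.568, -0.619]
force: [-0.1, -0.3, -0.4]
grip_width: 0.049
```

```bash
python3 at.py .5259 .3150 .19 .15 .006;  python3 - <<'E'
from h import *
p,P=grab(); modules(p,P)
E
```

```text
26.1 [0.674 0.145 0.155] 0.049
(0.526, 0.315, 0.15) shift [ 0.0119 -0.4144  0.3822] turn [-0.0347 -0.0004 -0.0003]
(0.526, 0.315, 0.006) shift [ 0.3719 -0.415   0.3831] turn [-0.0347 -0.0004 -0.0003]
[441. 196.] (array([ 0.5824, -0.3035,  0.0337,  0.2736,  0.1074,  1.1851]), np.int64(269)) sat 52.0 white 0
[187. 209.] (array([0.5257, 0.3153, 0.0323, 0.0661, 0.041 , 0.1869]), np.int64(408)) sat 20.0 white 86
[146. 268.] (array([0.3732, 0.4103, 0.0324, 0.0669, 0.0405, 0.7963]), np.int64(436)) sat 183.0 white 93
```

Call:
servo_tool(targets=[{"x": 0, "y": -0.415, "z": 0.382, "wx": -0.035, "wy": 0, "wz": 0}, {"x": 0, "y": -0.415, "z": 0.382, "wx": -0.035, "wy": 0, "wz": 0}, {"x": 0, "y": -0.415, "z": 0.382, "wx": -0.035, "wy": 0, "wz": 0}, {"x": 0, "y": -0.415, "z": 0.382, "wx": -0.035, "wy": 0, "wz": 0}, {"x": 0.01, "y": -0.415, "z": 0.382, "wx": -0.035, "wy": 0, "wz": 0}, {"x": 0.01, "y": -0.415, "z": 0.382, "wx": -0.035, "wy": 0, "wz": 0}, {"x": 0.14, "y": -0.415, "z": 0.383, "wx": -0.035, "wy": 0, "wz": 0}, {"x": 0.25, "y": -0.415, "z": 0.383, "wx": -0.035, "wy": 0, "wz": 0}, {"x": 0.33, "y": -0.415, "z": 0.383, "wx": -0.035, "wy": 0, "wz": 0}, {"x": 0.371, "y": -0.415, "z": 0.383, "wx": -0.035, "wy": 0, "wz": 0}, {"x": 0.371, "y": -0.415, "z": 0.383, "wx": -0.035, "wy": 0, "wz": 0}], grip=1)

```text
clock: 27.55
position: [0.5247, 0.3138, 0.0039]
tool_rot: [1.064, 1.567, -1.887]
force: [-1.0, 0.0, 0.2]
grip_width: 0.0854
```

Call:
servo_tool(targets=[{"x": 0, "y": 0, "z": 0, "wx": 0, "wy": 0, "wz": 0}, {"x": 0, "y": 0, "z": 0, "wx": 0, "wy": 0, "wz": 0}, {"x": 0, "y": 0, "z": 0, "wx": 0, "wy": 0, "wz": 0}, {"x": 0, "y": 0, "z": 0, "wx": 0, "wy": 0, "wz": 0}], grip=-1)

```text
clock: 28.05
position: [0.5252, 0.314, 0.0051]
tool_rot: [1.368, 1.568, -1.583]
force: [-2.3, -2.4, 9.8]
grip_width: 0.039
```

```bash
python3 tr.py .066 .14 .011
```

```text
28.1 [0.525 0.314 0.005] [-2.3 -2.4  9.8] 0.039
(np.float64(0.675), np.float64(0.21), 0.14) shift [-0.3366  0.3267 -0.3175] turn [ 0.0347  0.     -0.0005]
(np.float64(0.675), np.float64(0.21), 0.011) shift [-0.0141  0.3258 -0.3177] turn [ 0.0347  0.     -0.0005]
```

Call:
servo_tool(targets=[{"x": -0.1, "y": 0, "z": 0, "wx": 0, "wy": 0, "wz": 0}, {"x": -0.25, "y": 0, "z": 0, "wx": 0, "wy": 0, "wz": 0}, {"x": -0.33, "y": 0.06, "z": -0.06, "wx": 0.02, "wy": 0, "wz": 0}, {"x": -0.337, "y": 0.327, "z": -0.317, "wx": 0.035, "wy": 0, "wz": 0}, {"x": -0.337, "y": 0.327, "z": -0.317, "wx": 0.035, "wy": 0, "wz": 0}, {"x": -0.337, "y": 0.327, "z": -0.317, "wx": 0.035, "wy": 0, "wz": 0}, {"x": -0.337, "y": 0.327, "z": -0.317, "wx": 0.035, "wy": 0, "wz": 0}])

```text
clock: 28.92
position: [0.6756, 0.208, 0.1401]
tool_rot: [1.719, 1.567, -1.455]
force: [-0.3, -0.4, -2.5]
grip_width: 0.0396
```

```bash
python3 tr.py .066 .06 .011
```

```text
28.9 [0.676 0.208 0.14 ] [-0.3 -0.4 -2.5] 0.0396
(np.float64(0.675), np.float64(0.21), 0.06) shift [ 0.2003 -0.006   0.0026] turn [-0.0008 -0.0001 -0.0006]
(np.float64(0.675), np.float64(0.21), 0.011) shift [ 0.3228 -0.0064  0.0027] turn [-0.0008 -0.0001 -0.0006]
```

Call:
servo_tool(targets=[{"x": 0.12, "y": -0.006, "z": 0.003, "wx": -0.001, "wy": 0, "wz": 0}, {"x": 0.22, "y": -0.006, "z": 0.003, "wx": -0.001, "wy": 0, "wz": 0}, {"x": 0.29, "y": -0.006, "z": 0.003, "wx": -0.001, "wy": 0, "wz": 0}, {"x": 0.322, "y": -0.006, "z": 0.003, "wx": -0.001, "wy": 0, "wz": 0}, {"x": 0.322, "y": -0.006, "z": 0.003, "wx": -0.001, "wy": 0, "wz": 0}])

```text
clock: 29.55
position: [0.6742, 0.2106, 0.0115]
tool_rot: [1.627, 1.567, -1.54]
force: [-0.0, 0.0, -0.4]
grip_width: 0.0391
```

Call:
servo_tool(targets=[{"x": 0, "y": 0, "z": 0, "wx": 0, "wy": 0, "wz": 0}, {"x": 0, "y": 0, "z": 0, "wx": 0, "wy": 0, "wz": 0}, {"x": 0, "y": 0, "z": 0, "wx": 0, "wy": 0, "wz": 0}, {"x": -0.12, "y": 0, "z": 0, "wx": 0, "wy": 0, "wz": 0}, {"x": -0.27, "y": 0, "z": 0, "wx": 0, "wy": 0, "wz": 0}, {"x": -0.42, "y": 0, "z": 0, "wx": 0, "wy": 0, "wz": 0}, {"x": -0.45, "y": 0, "z": 0, "wx": 0, "wy": 0, "wz": 0}], grip=0.13)

```text
clock: 30.42
position: [0.6759, 0.2117, 0.1965]
tool_rot: [3.002, 1.564, -0.164]
force: [0.0, 0.0, -0.4]
grip_width: 0.0481
```

```bash
python3 - <<'E'
from h import *
k=C(-.16,-.041); print(bot.observe()["position"],bot.observe()["clock"])
yw=YAW+np.pi/2
rows((*k,.2,yw),(*k,.088,yw))
E
```

```text
[0.67586606 0.21165471 0.19649119] 30.425
(np.float64(0.441), np.float64(-0.343), 0.2) shift [-0.011   1.4014  0.551 ] turn [-0.0155 -0.001  -0.0002]
(np.float64(0.441), np.float64(-0.343), 0.088) shift [0.269  1.4011 0.5528] turn [-0.0155 -0.001  -0.0002]
```

Call:
servo_tool(targets=[{"x": -0.02, "y": 0.98, "z": 0.385, "wx": -0.015, "wy": 0, "wz": 0}, {"x": -0.02, "y": 0.98, "z": 0.385, "wx": -0.015, "wy": 0, "wz": 0}, {"x": -0.02, "y": 0.98, "z": 0.385, "wx": -0.015, "wy": 0, "wz": 0}, {"x": -0.02, "y": 0.98, "z": 0.385, "wx": -0.015, "wy": 0, "wz": 0}, {"x": -0.02, "y": 0.98, "z": 0.385, "wx": -0.015, "wy": 0, "wz": 0}, {"x": -0.02, "y": 0.98, "z": 0.385, "wx": -0.015, "wy": 0, "wz": 0}, {"x": -0.02, "y": 0.98, "z": 0.385, "wx": -0.015, "wy": 0, "wz": 0}, {"x": -0.02, "y": 0.98, "z": 0.385, "wx": -0.015, "wy": 0, "wz": 0}, {"x": -0.02, "y": 0.98, "z": 0.385, "wx": -0.015, "wy": 0, "wz": 0}], grip=0)

```text
clock: 31.55
position: [0.5121, -0.1757, 0.2036]
tool_rot: [2.983, 1.565, -0.09]
force: [0.3, 0.7, 0.2]
grip_width: 0.0428
```

```bash
python3 - <<'E'
from h import *
k=C(-.16,-.041); print(bot.observe()["position"])
yw=YAW+np.pi/2
rows((*k,.2,yw),(*k,.088,yw))
p,P=grab(); modules(p,P)
k=(P[...,2]>.1)&(P[...,2]<.125)&(P[...,0]<.47)&(P[...,0]>.41)&(P[...,1]<-.31)&(P[...,1]>-.38)
print("knob",k.sum(),P[k].mean(0) if k.any() else "")
s,_=grab("side"); cv2.imwrite("pics/c3.png",np.vstack([p[100:290,140:500],s[120:350,160:520]])[:,:,::-1])
E
```

```text
[ 0.51212757 -0.17569256  0.20363412]
(np.float64(0.441), np.float64(-0.343), 0.2) shift [0.0082 0.4054 0.2056] turn [-0.0004 -0.001  -0.0002]
(np.float64(0.441), np.float64(-0.343), 0.088) shift [0.2882 0.4051 0.2073] turn [-0.0004 -0.001  -0.0002]
[253. 155.] (array([0.6728, 0.144 , 0.0293, 0.2299, 0.112 , 1.5422]), np.int64(471)) sat 45.0 white 0
[229. 153.] (array([ 0.6751,  0.2106,  0.0365,  0.0671,  0.0405, -0.023 ]), np.int64(390)) sat 17.5 white 68
[254. 155.] (array([ 0.67  ,  0.1449,  0.036 ,  0.0664,  0.0405, -0.0305]), np.int64(387)) sat 17.0 white 68
[279. 155.] (array([0.6717, 0.0799, 0.0362, 0.0661, 0.0397, 0.0103]), np.int64(376)) sat 17.0 white 74
[319. 235.] (array([ 0.4616, -0.027 ,  0.0321,  0.0662,  0.0404, -0.9368]), np.int64(408)) sat 158.0 white 59
[146. 268.] (array([0.3731, 0.4103, 0.0325, 0.0679, 0.0413, 0.8027]), np.int64(439)) sat 184.0 white 92
knob 0
```

View pics/c3.png

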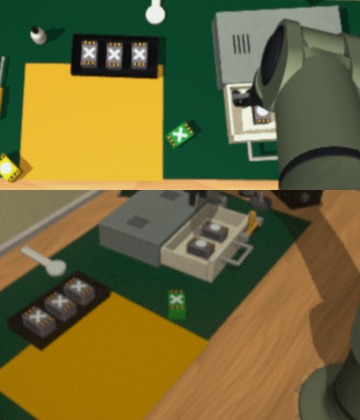

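All three crosses lie flat in the tray, tops at 36 mm, and both rounds are in the drawer. Go to the knob.

Call:
servo_tool(targets=[{"x": 0, "y": 0.14, "z": 0.07, "wx": 0, "wy": -0.001, "wz": 0}, {"x": 0, "y": 0.28, "z": 0.14, "wx": 0, "wy": -0.001, "wz": 0}, {"x": 0.01, "y": 0.405, "z": 0.206, "wx": 0, "wy": -0.001, "wz": 0}, {"x": 0.01, "y": 0.405, "z": 0.206, "wx": 0, "wy": -0.001, "wz": 0}, {"x": 0.12, "y": 0.405, "z": 0.206, "wx": 0, "wy": -0.001, "wz": 0}, {"x": 0.22, "y": 0.405, "z": 0.207, "wx": 0, "wy": -0.001, "wz": 0}, {"x": 0.288, "y": 0.405, "z": 0.207, "wx": 0, "wy": -0.001, "wz": 0}, {"x": 0.288, "y": 0.405, "z": 0.207, "wx": 0, "wy": -0.001, "wz": 0}])

```text
clock: 32.65
position: [0.442, -0.3407, 0.0865]
tool_rot: [-0.479, 1.568, 2.735]
force: [0.0, -0.7, 0.6]
grip_width: 0.0424
```

Call:
servo_tool(targets=[{"x": 0, "y": 0, "z": 0, "wx": 0, "wy": 0, "wz": 0}, {"x": 0, "y": 0, "z": 0, "wx": 0, "wy": 0, "wz": 0}, {"x": 0, "y": 0, "z": 0, "wx": 0, "wy": 0, "wz": 0}, {"x": 0, "y": 0, "z": 0, "wx": 0, "wy": 0, "wz": 0}], grip=-1)

```text
clock: 33.15
position: [0.4432, -0.3429, 0.0881]
tool_rot: [1.735, 1.568, -1.335]
force: [3.8, -13.7, -7.8]
grip_width: 0.0141
```

```bash
python3 - <<'E'
from h import *
s=bot.observe();print(toC(s["position"]),s["force"],s["grip_width"])
a=C(-.030,-.041);b=C(-.029,-.041);c=C(-.029,-.079)
yw=YAW+np.pi/2
rows((*a,.088,yw),(*b,.088,yw),(*c,.088,yw))
E
```

```text
[-0.15815641 -0.04093341] [  3.79400656 -13.70942299  -7.84293541] 0.014145294455797885
(np.float64(0.571), np.float64(-0.334), 0.088) shift [ 3.000e-04  2.000e-04 -3.204e-01] turn [ 0.     -0.0001 -0.0005]
(np.float64(0.572), np.float64(-0.334), 0.088) shift [ 4.000e-04  2.000e-04 -3.229e-01] turn [ 0.     -0.0001 -0.0005]
(np.float64(0.575), np.float64(-0.372), 0.088) shift [ 0.0006  0.0952 -0.3229] turn [ 0.     -0.0001 -0.0005]
```

Call:
servo_tool(targets=[{"x": 0, "y": 0.002, "z": -0.02, "wx": 0, "wy": 0, "wz": 0}, {"x": 0, "y": 0.002, "z": -0.05, "wx": 0, "wy": 0, "wz": 0}, {"x": 0, "y": 0.002, "z": -0.09, "wx": 0, "wy": 0, "wz": 0}, {"x": 0, "y": 0.002, "z": -0.13, "wx": 0, "wy": 0, "wz": 0}, {"x": 0, "y": 0.002, "z": -0.17, "wx": 0, "wy": 0, "wz": 0}, {"x": 0, "y": 0.002, "z": -0.21, "wx": 0, "wy": 0, "wz": 0}, {"x": 0, "y": 0.002, "z": -0.25, "wx": 0, "wy": 0, "wz": 0}, {"x": 0, "y": 0.002, "z": -0.28, "wx": 0, "wy": 0, "wz": 0}, {"x": 0, "y": 0.002, "z": -0.305, "wx": 0, "wy": 0, "wz": 0}, {"x": 0, "y": 0.002, "z": -0.32, "wx": 0, "wy": 0, "wz": 0}, {"x": 0, "y": 0.002, "z": -0.329, "wx": 0, "wy": 0, "wz": 0}, {"x": 0, "y": 0.002, "z": -0.329, "wx": 0, "wy": 0, "wz": 0}])

```text
clock: 34.65
position: [0.5732, -0.3345, 0.0881]
tool_rot: [0.905, 1.568, -2.166]
force: [-9.8, 1.1, -5.7]
grip_width: 0.0141
```

```bash
python3 - <<'E'
from h import *
s=bot.observe();print(toC(s["position"]),s["force"],s["grip_width"])
E
```

```text
[-0.02779793 -0.04184019] [-9.78673575  1.1057287  -5.72128514] 0.014135441934181594
```

The drawer is back at its stop: 130 mm of travel, with force rising to 10 N. Now I'll slide the bolt home.

Call:
servo_tool(targets=[{"x": 0, "y": 0.03, "z": 0, "wx": 0, "wy": 0, "wz": 0}, {"x": 0, "y": 0.06, "z": 0, "wx": 0, "wy": 0, "wz": 0}, {"x": 0, "y": 0.08, "z": 0, "wx": 0, "wy": 0, "wz": 0}, {"x": 0, "y": 0.092, "z": 0, "wx": 0, "wy": 0, "wz": 0}, {"x": 0, "y": 0.096, "z": 0, "wx": 0, "wy": 0, "wz": 0}, {"x": 0, "y": 0.096, "z": 0, "wx": 0, "wy": 0, "wz": 0}])

```text
clock: 35.4
position: [0.5757, -0.3705, 0.088]
tool_rot: [-0.394, 1.567, 2.82]
force: [-9.8, 13.5, -1.5]
grip_width: 0.0143
```

```bash
python3 - <<'E'
from h import *
s=bot.observe();print(toC(s["position"]),s["force"],s["grip_width"])
E
```

```text
[-0.02797216 -0.07791235] [-9.81889983 13.52541828 -1.53046062] 0.01425953533123074
```

36.1 mm of travel and 13.5 N at the stop: the bolt is home. Release, rise and back away.

Call:
servo_tool(targets=[{"x": 0, "y": 0, "z": 0, "wx": 0, "wy": 0, "wz": 0}, {"x": 0, "y": 0, "z": 0, "wx": 0, "wy": 0, "wz": 0}, {"x": 0, "y": 0, "z": 0, "wx": 0, "wy": 0, "wz": 0}, {"x": -0.15, "y": 0, "z": 0, "wx": 0, "wy": 0, "wz": 0}, {"x": -0.3, "y": 0, "z": 0, "wx": 0, "wy": 0, "wz": 0}, {"x": -0.35, "y": 0.2, "z": 0.3, "wx": 0, "wy": 0, "wz": 0}, {"x": -0.35, "y": 0.45, "z": 0.5, "wx": 0, "wy": 0, "wz": 0}, {"x": -0.35, "y": 0.45, "z": 0.5, "wx": 0, "wy": 0, "wz": 0}, {"x": -0.35, "y": 0.45, "z": 0.5, "wx": 0, "wy": 0, "wz": 0}, {"x": -0.35, "y": 0.45, "z": 0.5, "wx": 0, "wy": 0, "wz": 0}], grip=0)

```text
clock: 36.65
position: [0.3859, -0.5682, 0.229]
tool_rot: [0.183, 1.567, -2.892]
force: [0.3, -0.1, 0.4]
grip_width: 0.0427
```

```bash
python3 - <<'E'
from h import *
p,P=grab(); modules(p,P)
k=(P[...,2]>.112)&(P[...,2]<.125)&(P[...,0]<.6)&(P[...,0]>.53)&(P[...,1]<-.3)&(P[...,1]>-.42)
print("knob",k.sum(),toC(P[k].mean(0)),"want -.029,-.0755")
s,_=grab("side"); cv2.imwrite("pics/c4.png",np.vstack([p[90:290,140:500],s[80:350,160:520]])[:,:,::-1])
E
```

```text
[253. 155.] (array([0.6725, 0.1442, 0.0293, 0.2302, 0.1119, 1.5439]), np.int64(474)) sat 46.0 white 0
[229. 153.] (array([ 0.6751,  0.2109,  0.0364,  0.067 ,  0.0403, -0.0201]), np.int64(391)) sat 18.0 white 66
[254. 155.] (array([ 0.6708,  0.1447,  0.0365,  0.0667,  0.0402, -0.032 ]), np.int64(382)) sat 18.0 white 63
[279. 155.] (array([0.671 , 0.0799, 0.036 , 0.066 , 0.0396, 0.0102]), np.int64(377)) sat 17.0 white 67
[319. 235.] (array([ 0.4618, -0.027 ,  0.0322,  0.0661,  0.0403, -0.9393]), np.int64(404)) sat 159.0 white 57
[146. 268.] (array([0.3729, 0.4102, 0.0324, 0.0667, 0.0407, 0.7899]), np.int64(438)) sat 185.0 white 89
knob 38 [-0.0295029 -0.075273 ] want -.029,-.0755
```

View pics/c4.png

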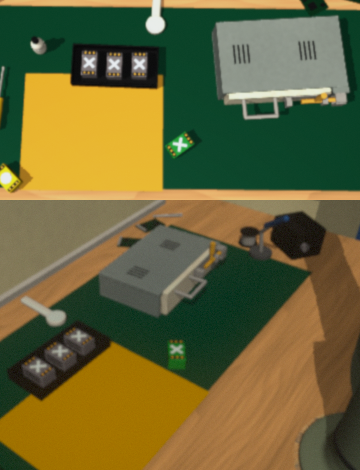

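The drawer is shut, the knob is back at its shot position, and three crosses are in the tray. Handing in.

```bash
python3 -c "
from workcell import bot
print(bot.job_done())"
```

```text
the job is handed in; nothing more can be done
None
```

The job is done and handed in at about 37 s of robot time, using 10 of the 14 pictures.

- **Drawer and bolt:** I drew the bolt and pulled the drawer out the full 130 mm by its knob. I later pushed it shut to its stop and slid the bolt home, with 36.1 mm of travel and 13.5 N at the stop. In the last picture the knob stood within 1 mm of where it was when first shot.
- **Modules:** Both round-tagged modules went into the drawer side by side, and all three cross-tagged ones went into the tray. The last picture shows the three crosses flat with tags up. I saw the two rounds flat with tags up before closing, but not since, as the drawer is shut.
- **Left alone:** I did not touch the magnifier, screwdriver, bottle or the green and yellow look-alikes.

I noticed no module knocked aside and no slackening of the grip, and no final check failed or disagreed. Early on, a network once took the tray for the bolt knob; I caught this against the picture and used depth instead.

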